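# Pack the clamp-top lunch carrier

### The job

Pack lunch into the carrier: swing its clamp bail right back, set the steel tin squarely in the carrier and stand every dip pot there is upright in the tin, then stack the cracker tray squarely on the tin and the wooden lid squarely on the tray. Finish by swinging the bail fully shut over the lid, and leave everything else on the counter where it stands.

Things in the scene. Friction and masses are not known exactly. Their poses are not given: they have to be found in the camera images.
- carrier: dark steel lunch carrier, fixed to the counter. Origin: centre of its underside; x is its long axis, from the hinge end (-x) to the free end (+x); z up. Base plate 150 x 90 x 6 mm. End panels 50 mm wide reach up to z = 55 mm; two hinge lugs at x = -71.5 mm reach z = 86 mm. Tin, tray and lid seat with their undersides at z = 6, 46 and 70 mm.
- pocket (a point): centre of the carrier's pocket floor, 6 mm above the counter. The pocket is 125 mm (carrier x) by 71 mm (y) inside, held by four corner angles of 3 mm steel, straight up to 76 mm above the counter, then flaring outward to 86 mm as a lead-in. The angles cover only the ends of the long sides, which are open for fingers from x = -51 to +51 mm.
- bail (a joint): angle of the clamp bail, rad: 0 = shut, lying over the lid; grows as its grip is swung up and over towards the hinge end; stop at 2.6 = fully back. A friction hinge along the carrier's y through point bail_hinge: it stays where it is left (1 to 1.5 N at the grip moves it) and does not spring.
- bail_hinge (a point): point on the bail's hinge axis, midway between the lugs: at x = -71.5, y = 0, z = 80 mm in the carrier's frame. Two steel side arms 6 mm thick, with 36 mm clear between them, run from here to the grip; shut, they lie 2 mm over the lid, one each side of its ridge.
- bail_grip (a point): centre of the bail's round orange grip sleeve, 12 mm thick, 36 mm long, parallel to the carrier's y, between the side arms. Shut, it is 142 mm from the hinge along the carrier's +x and 30 mm above it (110 mm above the counter). Pinched across the carrier's x with the tool pointing down, it turns between the pads as it is carried along its arc (radius 145 mm) about the hinge.
- tin: open stainless steel tin 120 x 66 x 40 mm tall, walls and floor 3 mm (60 mm wide inside, so fingers in it can open only a little), about 160 g; the bottom layer. Its origin is the centre of its underside, x along the 120 mm length, z up.
- tray: open blue tray 120 x 66 x 24 mm tall, walls and floor 3 mm, with crackers in it (fixed, below the rim), 150 g; the middle layer, it rests on the tin's rim. Its origin is the centre of its underside, x along the 120 mm length, z up.
- lid: light wooden lid plate 120 x 66 x 5 mm with a dark wooden grip ridge in the middle of its top, 50 mm long (along x), 14 mm wide and 16 mm tall (top at z = 21 mm), 90 g; the top layer, it rests on the tray's rim. Its origin is the centre of its underside, x along the 120 mm length, z up.
- pot1: red-lidded dip pot: squat white cup, with its flat red lid 34 mm across and 18 mm tall; on the lid stands a round red knob to lift it by, 10 mm across, 15 mm tall (whole pot 33 mm tall, 45 g). Origin: centre of its underside, z up through the knob. May be absent (None). Three pots fit in a row along the tin at 36 mm spacing.
- pot2: green-lidded dip pot: squat white cup, with its flat green lid 34 mm across and 18 mm tall; on the lid stands a round green knob to lift it by, 10 mm across, 15 mm tall (whole pot 33 mm tall, 45 g). Origin: centre of its underside, z up through the knob. May be absent (None). Three pots fit in a row along the tin at 36 mm spacing.
- pot3: yellow-lidded dip pot: squat white cup, with its flat yellow lid 34 mm across and 18 mm tall; on the lid stands a round yellow knob to lift it by, 10 mm across, 15 mm tall (whole pot 33 mm tall, 45 g). Origin: centre of its underside, z up through the knob. May be absent (None). Three pots fit in a row along the tin at 36 mm spacing.
- spice_jar: bystander: small terracotta-coloured spice jar with a steel cap, 40 mm across, 60 mm tall, standing loose between the carrier and the layers. Origin: centre of its underside.
- pepper_mill: bystander: dark wooden mill, 52 mm across, 132 mm tall, loose. Origin: centre of its underside.
- salt_mill: bystander: white mill of the same shape, 132 mm tall, loose. Origin: centre of its underside.
- mug: bystander: blue mug, 82 mm across plus its handle, 72 mm tall, loose. Origin: centre of its underside.
- bowl: bystander: white bowl, 130 mm across, 50 mm tall, loose. Origin: centre of its underside.
- jam_jar: bystander: amber jam jar with a red cap, 64 mm across, 85 mm tall, loose. Origin: centre of its underside.
Not all that is in view belongs to the job. Leave any black or turquoise look-alike of the pot3 alone.

How it is judged:
On the way, in this order (a step that is already met when the one before it is completed fails the run):
1. the bail is swung right back, clear of the pocket (value of joint bail above 2 rad), for 0.2 s.
2. the tin is seated squarely in the carrier with every pot upright in it (horizontal distance between tin and carrier below 0.006 m and angle between the x axis of tin and the x axis of carrier, either way round below 0.08 rad and angle between tin's own z axis and vertical below 0.05 rad and z of tin in the frame of carrier between 0.003 and 0.009 m and angle between each of pot1, pot2, pot3's own z axis and vertical below 0.2 rad and z of pot1 in the frame of tin between 0 and 0.008 m and x of pot1 in the frame of tin between -0.06 and 0.06 m and y of pot1 in the frame of tin between -0.033 and 0.033 m and z of pot2 in the frame of tin between 0 and 0.008 m and x of pot2 in the frame of tin between -0.06 and 0.06 m and y of pot2 in the frame of tin between -0.033 and 0.033 m and z of pot3 in the frame of tin between 0 and 0.008 m and x of pot3 in the frame of tin between -0.06 and 0.06 m and y of pot3 in the frame of tin between -0.033 and 0.033 m), for 0.2 s.
3. the tray is seated squarely on the tin (all of step 2 and horizontal distance between tray and carrier below 0.006 m and angle between the x axis of tray and the x axis of carrier, either way round below 0.08 rad and angle between tray's own z axis and vertical below 0.05 rad and z of tray in the frame of carrier between 0.043 and 0.049 m), for 0.2 s.
4. the lid is seated squarely on the tray (horizontal distance between each of tray, lid and carrier below 0.006 m and angle between the x axis of each of tray, lid and the x axis of carrier, either way round below 0.08 rad and angle between each of tray, lid's own z axis and vertical below 0.05 rad and z of tray in the frame of carrier between 0.043 and 0.049 m and z of lid in the frame of carrier between 0.067 and 0.073 m), for 0.2 s.
5. the bail is shut over the lid (value of joint bail below 0.08 rad), for 0.2 s.
At the end, for the whole second after the job is handed in: Bail shut within 0.08 rad. Tin, tray and lid stacked in the carrier, each within 6 mm of centre, 0.08 rad of the long axis, 0.05 rad of level and 3 mm of seated height; each pot present upright within 0.2 rad on the floor of the tin; all at rest (all of step 2 and all of step 4 and value of joint bail below 0.08 rad and linear speed of each of tin, tray, lid, pot1, pot2, pot3 below 0.02 m/s); the robot touches nothing.
It fails at once if a bystander (spice jar, mill, mug, bowl, jam jar) is moved by more than 3 cm or tipped over (distance of any of spice_jar, pepper_mill, salt_mill, mug, bowl, jam_jar from where it was at the start of the episode above 0.03 m or angle between any of spice_jar, pepper_mill, salt_mill, mug, bowl, jam_jar's own z axis and vertical above 0.5 rad).
Of pot1, pot2, pot3 only 1 to 3 are there at a start; the rules pass over those that are not, and their reading is None.
At some moment in a run one of tin, tray, lid, pot1, pot2, pot3 may be knocked a few centimetres aside while the robot is not near it.
Once in a run the grip may slacken for a moment while it holds something.
It also fails if it takes over 210 s, if anything falls off the work surface, if the arm or the gripper's body presses on something with over 40 N, if the wrist force passes 120 N, or if a joint passes its speed limit or range.

### The arm

A 7-joint arm with a two-finger parallel gripper is mounted at the origin on the work surface. World frame = base frame: x ahead of the robot, y to its left, z up, the work surface at z = 0. Lengths are in m, angles in rad, forces in N, time in s.
With the tool pointing down it reaches from about 0.425 to 0.825 m from the base axis. Payload 3.6 kg.
Tool frame: the origin (TCP) lies between the finger pads, 19 mm behind the fingertips; this is the grasp point; z points along the fingers, y is the line along which they close (so a half turn about z gives the same grasp; the last joint's range is limited). The gripper opens to 93 mm and grips with 3 to 60 N. Pads are 15 mm wide; open, the fingers measure 128 mm over their backs; the gripper's body (75 mm by 188 mm) begins 65 mm behind the grasp point.
Start: joints at [-1.185, 0.615, -0.013, 1.423, 0.008, 1.103, -0.04], TCP at [0.26, 0.596, 0.237] pointing down, gripper open.
Joint ranges: [-3.12, 3.12], [-0.3, 2.06], [-1.34, 1.32], [0.26, 2.42], [-1.36, 4.5], [0.01, 1.98], [-2.84, 2.84]. Speed limits (rad/s): [2.79, 2.79, 3.14, 3.14, 3.14, 3.14, 3.14].

### API

Orientations are given as a unit quaternion [x, y, z, w].
In Python, from rig import r gives the robot as it stands.
- The arm moves only by the shell command python3 -m jog 'ROWS' [OPENING] [FORCE]. ROWS is JSON, one flat list of numbers, 4 for each row, row after row: the shift along the tool's x, y, z scaled (see below), then the turn about the tool's z scaled (see below). In form: [tx, ty, tz, spin, tx, ty, tz, spin, ...]. A call has exactly 10 rows; each row is the pose to reach, as a shift and turn from the pose commanded when the call began, along the tool's axes at that moment; what a row does not reach only later rows make up. The controller multiplies each number of a shift by 0.25 m and each number of a turn by 120 degrees. A row lasts 1/8 s, in which the tool goes at most 62.5 mm and 10.7 degrees, less where a joint would pass 70% of its speed; a pose out of reach is approached as far as the arm can. A call with a number of a shift or a turn outside -1 to 1 is refused whole. A call with a gripper value outside its range is refused whole. OPENING is the opening, from 0 (shut) to 1 (fully open), set as the call begins (- or left out, the last holds). The fingers move at their own pace and stop on an object; FORCE is the grip in N (left out, the last holds). Time passes only in rows, so rows that repeat a pose let the fingers close, or fill a call up. It gives the time, the measured TCP pose, the force, the opening and the grip force at its end, in the units of the state.
- r.observe(): the state, without advancing time (a new reading comes with each control period).
- r.snapshot(name): name is "side" or "top"; returns the picture (480x640x3 uint8, red, green, blue); there is no depth.
- r.camera_params(name): a dict with "vertical_fov" (degrees; the focal length in pixels is half the picture's height over the tangent of half this angle, whatever the lens; pixels are square), "cx", "cy" (the principal point, pixels), "T" (4x4, takes a point from camera to world coordinates). Camera axes: x right, y down, z forward; pixel columns grow to the right and rows downward; lengths in m; the calibration is good to about 2 mm. A picture is of the moment at which its call begins. camera_params takes no time and is no camera call.
- r.sign_off(): hands the job in; it is judged then, once.
The state is a dict: "clock": time; "joint_pos": joint angles; "joint_velocities": joint speeds; "joint_efforts": joint torques, N m; "eef_pos": TCP position; "tcp_rot": TCP orientation; "ft_force": force on the tool from outside, world axes, zero at the start; "ft_torque": the same for the moment, N m; "grip_width": finger opening in m; "grip_force": force on a finger pad.
Only numpy, scipy, OpenCV 4.12 (cv2) and the standard library are available. Lean on these libraries where they do the work, as an engineer would, in place of code of your own. Each camera call takes 0.05 s, during which the arm holds its last target. There are 200 camera calls.

## Working session

There is one attempt and no reset: what is moved stays moved. The work goes in short steps, Python scripts to look and compute and a shell command to move; the robot and the scene stay as the last step left them, time stands still between calls to the robot, and variables do not carry over. Pictures are saved under pics/ and viewed, at most 14 in all, crops included, and the job is handed in when it is done.

```bash
ls; mkdir -p pics
python3 - <<'E'
from rig import r
import cv2,numpy as np
print(r.observe())
for n in("side","top"):
    im=r.snapshot(n); cv2.imwrite(f"pics/{n}0.png",im[:,:,::-1]); p=r.camera_params(n); print(n,p["vertical_fov"],p["cx"],p["cy"],np.round(p["T"],4).tolist(), [k for k in p])
E
```

```text
pics
{'clock': 0.0, 'joint_pos': array([-1.18549794,  0.61591936, -0.0126229 ,  1.42487432,  0.00810311,
        1.10340662, -0.04041807]), 'joint_velocities': array([ 0.00078485, -0.0001242 , -0.00134272, -0.00019891,  0.00014015,
       -0.00078776,  0.00175884]), 'joint_efforts': array([ 4.01810867e-04, -4.58929825e+01,  2.09033531e-01, -1.65742475e+01,
       -6.11383980e-02,  2.03700538e-02,  2.09558493e-04]), 'eef_pos': array([0.25986052, 0.5949893 , 0.23628916]), 'tcp_rot': array([ 2.04420353e-01,  9.78882365e-01, -1.25526298e-03, -2.43860000e-04]), 'ft_force': array([-0.37619601,  0.43042111,  0.16856397]), 'ft_torque': array([-0.01816936, -0.00928779,  0.01128283]), 'grip_force': 0.0, 'grip_width': 0.09296065027156894}
side 43.5781053685623 318.5476423438206 240.6153870076689 [[0.9078, -0.2557, 0.3324, 0.1718], [-0.4187, -0.5079, 0.7528, -0.9329], [-0.0237, -0.8226, -0.5682, 0.7593], [0.0, 0.0, 0.0, 1.0]] ['vertical_fov', 'cx', 'cy', 'T']
top 57.89270324488503 321.2198856578862 249.0237633152315 [[-0.0073, -0.9802, 0.1979, 0.3655], [-0.9999, 0.0098, 0.0118, -0.0429], [-0.0135, -0.1978, -0.9801, 1.1169], [0.0, 0.0, 0.0, 1.0]] ['vertical_fov', 'cx', 'cy', 'T']
```

View pics/top0.png

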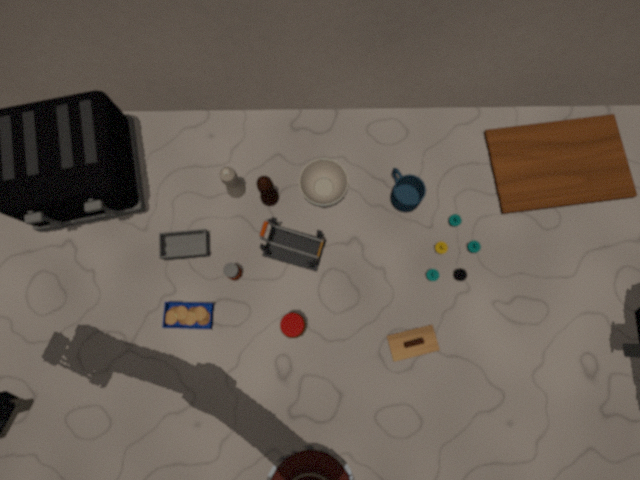

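View pics/side0.png

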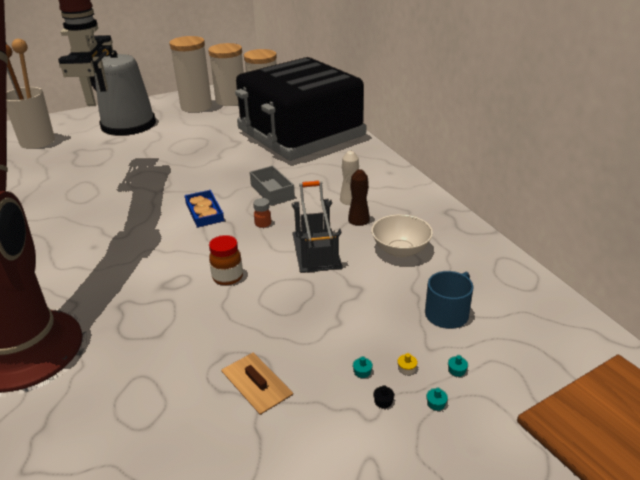

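Run:
```python
import cv2,numpy as np
t=cv2.imread("pics/top0.png");s=cv2.imread("pics/side0.png")
def c(im,x,y,w,h,W,H): return cv2.resize(im[y:y+h,x:x+w],(W,H),interpolation=cv2.INTER_CUBIC)
# each 400x300, scale 4
a=np.vstack([np.hstack([c(t,245,205,100,75,400,300),c(t,410,205,100,75,400,300)]),np.hstack([c(s,270,170,100,112,400,300)[:, :],c(s,345,340,133,100,400,300)])])
cv2.imwrite("pics/c1.png",a)
b=np.vstack([np.hstack([c(t,150,220,100,75,400,300),c(t,145,285,100,75,400,300)]),np.hstack([c(t,365,310,100,75,400,300),c(s,215,340,100,75,400,300)])])
cv2.imwrite("pics/c2.png",b)
for n,im,ps in(("t",t,[(455,219),(474,246),(432,274),(441,247),(460,273)]),("s",s,[(363,367),(458,365),(437,398),(407,362),(384,396)])):
    h=cv2.cvtColor(im,cv2.COLOR_BGR2HSV)
    for p in ps: print(n,p,np.median(h[p[1]-2:p[1]+3,p[0]-2:p[0]+3].reshape(-1,3),0))
```

```text
t (455, 219) [ 87. 208.  81.]
t (474, 246) [ 86. 212.  83.]
t (432, 274) [ 86. 187.  89.]
t (441, 247) [ 23. 215. 127.]
t (460, 273) [87. 97. 17.]
s (363, 367) [ 87. 255. 119.]
s (458, 365) [ 87. 255. 113.]
s (437, 398) [ 87. 255. 103.]
s (407, 362) [ 23. 255. 147.]
s (384, 396) [120.  39.  11.]
```

View pics/c1.png

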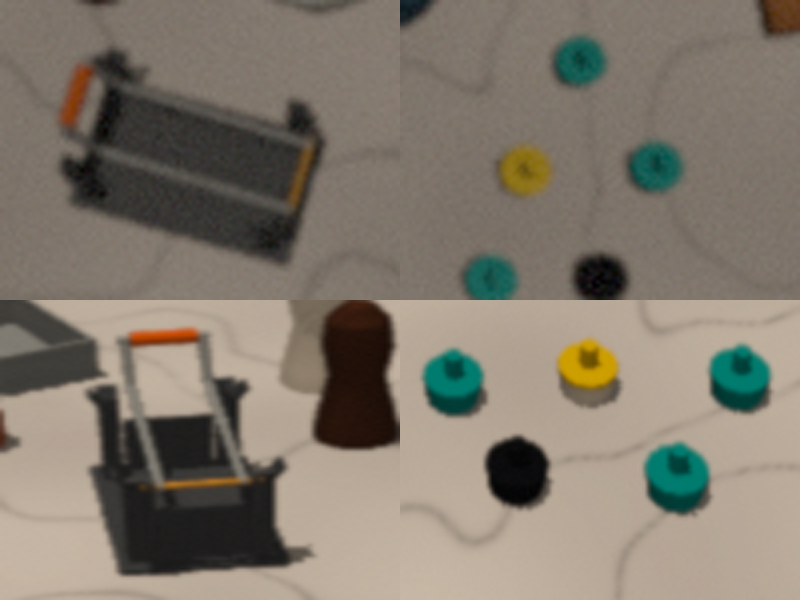

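View pics/c2.png

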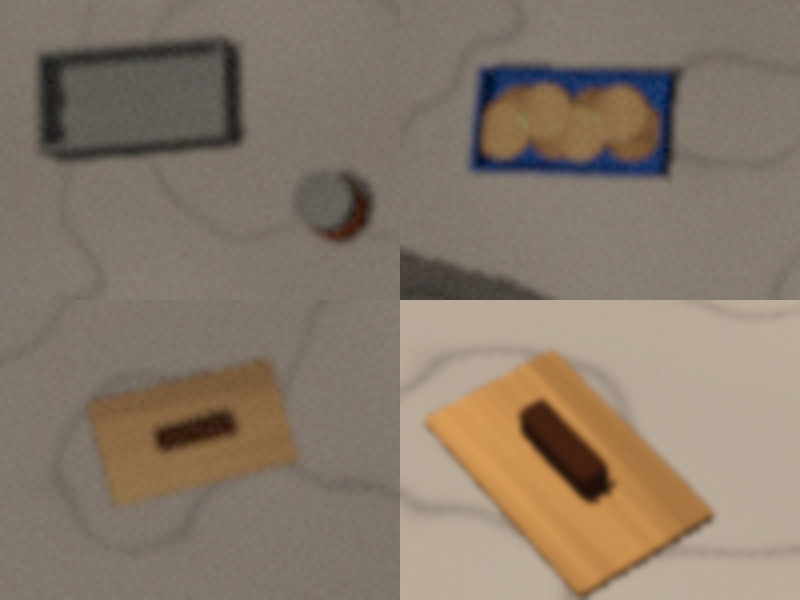

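```bash
python3 - <<'E'
import cv2,numpy as np
t=cv2.imread("pics/top0.png");s=cv2.imread("pics/side0.png")
def c(im,x,y,w,h,f): return cv2.convertScaleAbs(cv2.resize(im[y:y+h,x:x+w],(w*f,h*f),interpolation=cv2.INTER_CUBIC),alpha=1.5)
a=np.vstack([np.hstack([c(t,255,212,80,60,5),c(s,290,195,80,80,5)[100:400]]),np.hstack([c(s,240,160,80,60,5),c(s,175,180,80,60,5)])])
cv2.imwrite("pics/c3.png",a)
E
cat > h.py <<'E'
import numpy as np
from rig import r
P={n:r.camera_params(n) for n in("top","side")}
def proj(n,X):
    p=P[n];T=np.array(p["T"]);f=240/np.tan(np.radians(p["vertical_fov"]/2))
    q=(np.asarray(X)-T[:3,3])@T[:3,:3]
    return np.stack([p["cx"]+f*q[...,0]/q[...,2],p["cy"]+f*q[...,1]/q[...,2]],-1)
def ray(n,u,v):
    p=P[n];T=np.array(p["T"]);f=240/np.tan(np.radians(p["vertical_fov"]/2))
    d=T[:3,:3]@np.array([(u-p["cx"])/f,(v-p["cy"])/f,1]);return T[:3,3],d/np.linalg.norm(d)
def tri(a,b):
    A=np.zeros((3,3));c=np.zeros(3)
    for n,q in(("top",a),("side",b)):
        o,d=ray(n,*q);M=np.eye(3)-np.outer(d,d);A+=M;c+=M@o
    X=np.linalg.solve(A,c);return X,np.linalg.norm(proj("top",X)-a),np.linalg.norm(proj("side",X)-b)
def onz(n,u,v,z):
    o,d=ray(n,u,v);return o+d*(z-o[2])/d[2]
E
python3 - <<'E'
from h import *
np.set_printoptions(precision=4,suppress=True)
for k,a,b in(("grip",(264.3,228.8),(311.2,183.8)),("brass",(320.8,248.7),(321.3,238.3)),("knob",(442,246.8),(407.8,355.5))): print(k,*tri(a,b))
E
```

```text
grip [0.6149 0.1021 0.13  ] 0.18199558139573013 0.19972342967537512
brass [ 0.576  -0.0296  0.0813] 0.266157367146835 0.3244473765689236
knob [ 0.5893 -0.3385  0.0291] 0.5746225171734353 0.878764591097079
```

View pics/c3.png

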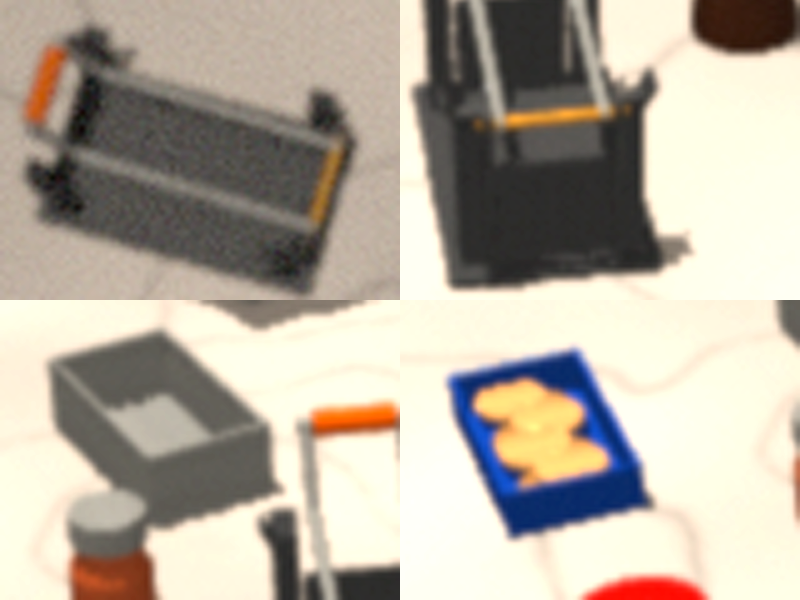

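```bash
cat > fit.py <<'E'
from h import *
from scipy.optimize import least_squares
np.set_printoptions(precision=4,suppress=True)
def rect(x,y,yaw,z,L=.12,W=.066):
    # order TL,TR,BR,BL seen in top picture with yaw~-90 (x axis to -y)... use local corners
    c,s=np.cos(yaw),np.sin(yaw)
    l=np.array([[-L/2,W/2],[L/2,W/2],[L/2,-W/2],[-L/2,-W/2]])
    return np.c_[x+c*l[:,0]-s*l[:,1],y+s*l[:,0]+c*l[:,1],np.full(4,z)]
def fitrect(t,s,x0,L=.12,W=.066):
    f=lambda p:np.r_[(proj("top",rect(*p,L,W))-t).ravel() if t is not None else [],(proj("side",rect(*p,L,W))-s).ravel() if s is not None else []]
    o=least_squares(f,x0,loss="soft_l1");return o.x,f(o.x)
E
python3 - <<'E'
from fit import *
A=np.array
S={"tin":(A([(40,52),(235,40),(240,143),(45,158)])/4+[150,220],A([(163,332),(270,430),(150,460),(50,362)])/5+[240,100],(.62,.3,-1.57,.04)),
"tray":(A([(80,67),(277,70),(268,173),(72,168)])/4+[145,285],A([(178,50),(243,163),(110,195),(50,78)])/5+[175,180],(.46,.28,-1.57,.024)),
"lid":(A([(90,102),(270,60),(297,160),(117,205)])/4+[365,310],A([(153,50),(313,217),(182,290),(27,120)])/4+[215,340],(.4,-.25,-1.4,.005))}
for k,(t,s,x0) in S.items():
    p,e=fitrect(t,s,x0);print(k,p,np.abs(e).max());print(e.round(1))
# carrier
hb=A([[-.0715,0,.080],[-.075,-.045,.003],[-.075,.045,.003],[.075,-.045,.003]])
obs=[("top",[0,0,0],)]
def car(p,X):
    c,s=np.cos(p[2]),np.sin(p[2]);return np.c_[p[0]+c*X[:,0]-s*X[:,1],p[1]+s*X[:,0]+c*X[:,1],X[:,2]]
def pts(p):
    ph=np.arctan2(30,142)+p[3]
    X=A([[-.0715,0,.080],[-.0715+.1451*np.cos(ph),0,.080+.1451*np.sin(ph)]])
    # carrier yaw~73deg: +y carrier -> world -x ; -> picture-down in top, left in side
    B=A([[-.075,.045,.003],[.075,.045,.003]]);C=A([[-.075,.045,.0],[-.075,-.045,.0]])
    return np.r_[proj("top",car(p,np.r_[X,B])).ravel(),proj("side",car(p,np.r_[X,C])).ravel()]
o=np.r_[320.8,248.7,264.3,228.8,(316.5,270.8),(263,256),(321.3,238.3),(311.2,183.8),(300.4,272),(342,268.6)]
q=least_squares(lambda p:pts(p)-o,(.596,.039,1.283,.13),loss="soft_l1");print("car",q.x);print((pts(q.x)-o).round(1))
print("grip",car(q.x,A([[-.0715+.1451*np.cos(.208+q.x[3]),0,.08+.1451*np.sin(.208+q.x[3])]])))
print("jar",tri((231,270.5),(261.5,203.5)))
from scipy.spatial.transform import Rotation as R
print(R.from_quat(r.observe()["tcp_rot"]).as_matrix())
for n,u,v,z in(("top",226,173,.13),("top",264,183,.13),("top",294,324,.085),("top",324,183,.05),("top",407,193,.07)):print(n,u,v,onz(n,u,v,z))
E
```

```text
tin [ 0.599   0.316  -1.4987  0.0414] 1.6862818967591409
[ 1.7  0.4 -0.3 -0.4 -0.8 -0.9  0.6 -0.8  0.1 -0.3 -0.2 -0.3 -0.8  0.8
 -0.9  0. ]
tray [ 0.4217  0.3035 -1.5953  0.0246] 0.9634636133083063
[ 0.9 -0.7 -1.  -0.6 -0.5  0.3  0.5  0.7  0.2 -0.4  0.6  0.2 -0.6  0.4
 -0.5 -0.2]
lid [ 0.3495 -0.2585 -1.3418  0.0031] 1.8378070746545063
[-0.8 -0.4  0.2 -1.2  1.  -0.1 -0.5  0.2  0.3 -0.2  0.5 -0.6 -0.9  1.8
 -0.9  0. ]
car [0.5966 0.0406 1.2829 0.1429]
[-0.6 -0.2 -0.2 -0.2  0.7  0.3 -0.9 -0.5 -0.5  0.2 -0.3 -0.  -0.1  1.5
  1.2  0.3]
grip [[0.615  0.1027 0.1299]]
jar (array([0.5288, 0.1937, 0.0551]), np.float64(0.4138258585989827), np.float64(0.4498807768312701))
[[-0.9165  0.4001 -0.0009]
 [ 0.4001  0.9165 -0.0021]
 [-0.     -0.0022 -1.    ]]
top 226 173 [0.7542 0.1974 0.13  ]
top 264 183 [0.7277 0.1051 0.13  ]
top 294 324 [0.395  0.0347 0.085 ]
top 324 183 [ 0.7551 -0.0385  0.05  ]
top 407 193 [ 0.7188 -0.2476  0.07  ]
```

```bash
cat > go.py <<'E'
# usage: from go import d ; d((x,y,z), yaw_of_tool_y) -> scaled shift/turn from measured pose
from h import *
from scipy.spatial.transform import Rotation as R
def d(p,yaw=None,base=None):
    o=r.observe();M=R.from_quat(o["tcp_rot"]).as_matrix();b=o["eef_pos"]
    s=M.T@(np.array(p)-b)/.25
    y0=np.arctan2(M[1,1],M[0,1]);t=0
    if yaw is not None:
        t=-(yaw-y0);t=(t+np.pi/2)%np.pi-np.pi/2;t/=np.radians(120)
    return np.r_[s,t].round(3).tolist()
CX,CY,CW=.5966,.0406,1.2829
def C(x,y,z):
    c,s=np.cos(CW),np.sin(CW);return (CX+c*x-s*y,CY+s*x+c*y,z)
E
python3 - <<'E'
from go import *
print(d((.615,.1027,.236),CW))
E
```

```text
[-2.09, -1.237, 0.004, -0.059]
```

```bash
python3 -m jog '[-0.07,-0.04,0,0,-0.16,-0.1,0,0,-0.26,-0.16,0,0,-0.36,-0.22,0,0,-0.46,-0.28,0,0,-0.56,-0.34,0,0,-0.66,-0.4,0,0,-0.76,-0.46,0,0,-0.86,-0.52,0,0,-0.96,-0.58,0,0]' 1 15; python3 -m jog '[-0.1,-0.06,0,0,-0.2,-0.12,0,0,-0.3,-0.18,0,0,-0.4,-0.24,0,0,-0.5,-0.3,0,0,-0.6,-0.36,0,0,-0.7,-0.41,0,0,-0.77,-0.45,0,0,-0.8,-0.47,0,0,-0.8,-0.47,0,0]'
python3 - <<'E'
from go import *
print(d((.615,.1027,.236),CW),d((.615,.1027,.130),CW))
E
```

```text
clock: 1.35
eef_pos: [0.4231, 0.364, 0.2374]
tcp_rot: [0.205, 0.979, -0.001, 0.0]
ft_force: [0.4, -0.2, -0.1]
grip_width: 0.0928
grip_force: 0.0
clock: 2.6
eef_pos: [0.5582, 0.1786, 0.2373]
tcp_rot: [0.205, 0.979, -0.0, -0.0]
ft_force: [-0.4, -0.7, -0.8]
grip_width: 0.0932
grip_force: 0.0
[-0.33, -0.187, 0.005, -0.059] [-0.33, -0.187, 0.429, -0.059]
```

```bash
python3 -m jog '[-0.1,-0.06,0,-0.02,-0.2,-0.12,0,-0.04,-0.29,-0.16,0,-0.059,-0.33,-0.187,0.05,-0.059,-0.33,-0.187,0.13,-0.059,-0.33,-0.187,0.22,-0.059,-0.33,-0.187,0.31,-0.059,-0.33,-0.187,0.39,-0.059,-0.33,-0.187,0.429,-0.059,-0.33,-0.187,0.429,-0.059]'; python3 -m jog '[0,0,0,0,0,0,0,0,0,0,0,0,0,0,0,0,0,0,0,0,0,0,0,0,0,0,0,0,0,0,0,0,0,0,0,0,0,0,0,0]' 0 15
python3 - <<'E'
from go import *
import cv2
a=.208
th=np.linalg.norm
o=r.observe();p=o["eef_pos"];print(p)
c,s=np.cos(CW),np.sin(CW);u=(p[0]-CX)*c+(p[1]-CY)*s;print("car x",u,"y",-(p[0]-CX)*s+(p[1]-CY)*c)
cv2.imwrite("pics/g1.png",cv2.resize(r.snapshot("side")[120:290,220:420,::-1],None,fx=3,fy=3))
E
```

```text
clock: 3.85
eef_pos: [0.6143, 0.1039, 0.1293]
tcp_rot: [0.143, 0.99, -0.0, -0.001]
ft_force: [0.2, -0.3, 0.3]
grip_width: 0.093
grip_force: 0.0
clock: 5.1
eef_pos: [0.6153, 0.1035, 0.1302]
tcp_rot: [0.143, 0.99, 0.0, 0.0]
ft_force: [0.8, 1.0, -0.0]
grip_width: 0.0115
grip_force: 15.0
[0.61530949 0.10352135 0.13022464]
car x 0.065644007415125 y -7.384610483805384e-05
```

View pics/g1.png

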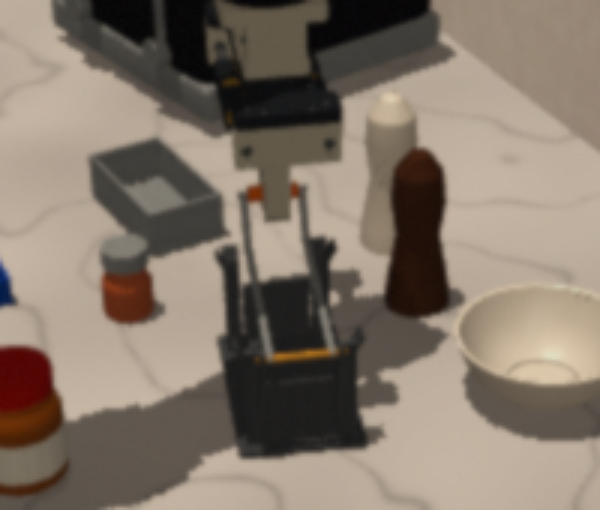

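Run:
```python
import numpy as np
R=.1455
for a0,a1,st in((.351,1.551,(.1371,.0502)),(1.551,2.77,(R*np.cos(1.551),R*np.sin(1.551)))):
    a=np.linspace(a0,a1,11)[1:]
    print([f"0,{(R*np.cos(x)-st[0])/.25:.3f},{-(R*np.sin(x)-st[1])/.25:.3f},0" for x in a])
```

```text
['0,-0.030,-0.063,0', '0,-0.065,-0.123,0', '0,-0.107,-0.179,0', '0,-0.156,-0.229,0', '0,-0.210,-0.273,0', '0,-0.269,-0.310,0', '0,-0.333,-0.340,0', '0,-0.399,-0.362,0', '0,-0.467,-0.376,0', '0,-0.537,-0.381,0']
['0,-0.071,0.003,0', '0,-0.141,0.014,0', '0,-0.209,0.034,0', '0,-0.274,0.062,0', '0,-0.335,0.098,0', '0,-0.392,0.141,0', '0,-0.442,0.191,0', '0,-0.487,0.246,0', '0,-0.524,0.306,0', '0,-0.554,0.371,0']
```

```bash
python3 -m jog '[0,-0.03,-0.063,0,0,-0.065,-0.123,0,0,-0.107,-0.179,0,0,-0.156,-0.229,0,0,-0.21,-0.273,0,0,-0.269,-0.31,0,0,-0.333,-0.34,0,0,-0.399,-0.362,0,0,-0.467,-0.376,0,0,-0.537,-0.381,0]'; python3 -m jog '[0,-0.071,0.003,0,0,-0.141,0.014,0,0,-0.209,0.034,0,0,-0.274,0.062,0,0,-0.335,0.098,0,0,-0.392,0.141,0,0,-0.442,0.191,0,0,-0.487,0.246,0,0,-0.524,0.306,0,0,-0.554,0.371,0]'
python3 - <<'E'
from go import *
p=r.observe()["eef_pos"];c,s=np.cos(CW),np.sin(CW);u=(p[0]-CX)*c+(p[1]-CY)*s;print("car x",u,"z",p[2],np.hypot(u+.0715,p[2]-.08))
E
```

```text
clock: 6.4
eef_pos: [0.5763, -0.0271, 0.2269]
tcp_rot: [0.144, 0.99, -0.0, 0.0]
ft_force: [-0.4, 1.6, 3.6]
grip_width: 0.0114
grip_force: 15.0
clock: 7.65
eef_pos: [0.5376, -0.1586, 0.1314]
tcp_rot: [0.143, 0.99, 0.0, -0.0]
ft_force: [-0.9, 3.3, -0.6]
grip_width: 0.0119
grip_force: 1.5
car x -0.20775431502874583 z 0.13138760099791333 0.14562253912177697
```

```bash
python3 -m jog '[0,0,0,0,0,0,0,0,0,0,0,0,0,0,-0.05,0,0,0,-0.12,0,0,0,-0.22,0,0,0,-0.32,0,0,0,-0.4,0,0,0,-0.44,0,0,0,-0.44,0]' 1
python3 - <<'E'
from go import *
import cv2
cv2.imwrite("pics/b1.png",cv2.resize(r.snapshot("side")[120:290,220:420,::-1],None,fx=3,fy=3))
print(d((.599,.316,.2),.072))
E
```

```text
clock: 8.9
eef_pos: [0.538, -0.1585, 0.2437]
tcp_rot: [0.144, 0.99, -0.0, 0.001]
ft_force: [-0.4, -0.3, -0.4]
grip_width: 0.093
grip_force: 0.0
[0.303, 1.889, 0.171, 0.578]
```

View pics/b1.png

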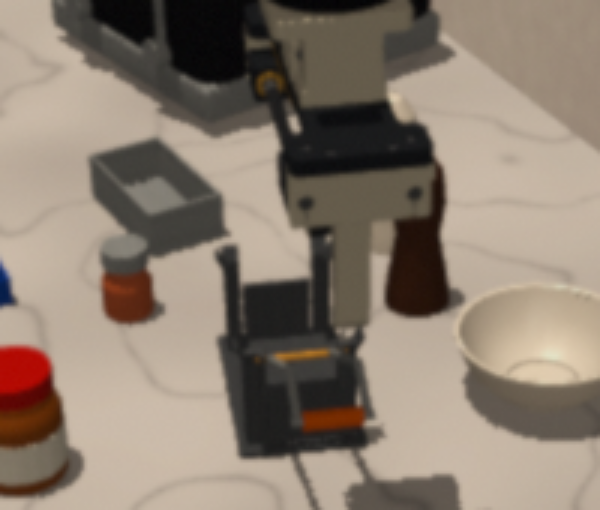

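```bash
python3 -m jog '[0.02,0.08,0,0,0.04,0.18,0,0,0.06,0.28,0,0,0.08,0.38,0,0,0.1,0.48,0,0,0.11,0.58,0,0,0.12,0.68,0,0,0.13,0.78,0,0,0.14,0.88,0,0,0.15,0.95,0,0]'; python3 -m jog '[0.02,0.1,0,0.06,0.03,0.2,0,0.12,0.05,0.3,0,0.18,0.06,0.4,0,0.24,0.08,0.5,0,0.32,0.1,0.6,0,0.4,0.12,0.7,0,0.48,0.13,0.8,0,0.54,0.15,0.9,0,0.578,0.15,0.94,0,0.578]'
python3 - <<'E'
from go import *
import cv2
t=r.snapshot("top");s=r.snapshot("side")
cv2.imwrite("pics/t2.png",t[:,:,::-1]);cv2.imwrite("pics/s2.png",s[:,:,::-1])
print(d((.599,.316,.2),.072),d((.599,.316,.027),.072))
E
```

```text
clock: 10.2
eef_pos: [0.5688, 0.0813, 0.2416]
tcp_rot: [0.143, 0.99, -0.0, -0.001]
ft_force: [0.1, -0.0, 0.0]
grip_width: 0.0931
grip_force: 0.0
clock: 11.45
eef_pos: [0.5992, 0.3179, 0.2416]
tcp_rot: [0.68, 0.733, -0.001, -0.001]
ft_force: [0.2, 0.2, 0.3]
grip_width: 0.0928
grip_force: 0.0
[-0.002, -0.003, 0.167, 0.001] [-0.002, -0.002, 0.859, 0.001]
```

```bash
python3 -m jog '[0,0,0.06,0,0,0,0.16,0,0,0,0.26,0,0,0,0.36,0,0,0,0.46,0,0,0,0.56,0,0,0,0.66,0,-0.002,-0.002,0.76,0,-0.002,-0.002,0.83,0,-0.002,-0.002,0.859,0]'; python3 -m jog '[0,0,0,0,0,0,0,0,0,0,0,0,0,0,0,0,0,0,0,0,0,0,0,0,0,0,0,0,0,0,0,0,0,0,0,0,0,0,0,0]' 0 25
python3 - <<'E'
from go import *
print(r.observe()["eef_pos"],d(C(0,0,.2),CW-np.pi/2))
E
```

```text
clock: 12.8
eef_pos: [0.5991, 0.3141, 0.0265]
tcp_rot: [0.682, 0.732, -0.001, -0.0]
ft_force: [-0.7, -0.3, 1.0]
grip_width: 0.0924
grip_force: 0.0
clock: 14.05
eef_pos: [0.6006, 0.3157, 0.029]
tcp_rot: [0.681, 0.732, 0.001, 0.001]
ft_force: [1.3, -0.1, 5.2]
grip_width: 0.0659
grip_force: 25.0
[0.60056952 0.31569152 0.02897617] [-1.096, -0.093, -0.685, 0.172]
```

```bash
python3 -m jog '[0,0,-0.08,0,0,0,-0.18,0,0,0,-0.28,0,0,0,-0.38,0,-0.05,0,-0.46,0,-0.13,-0.01,-0.52,0.02,-0.22,-0.02,-0.56,0.05,-0.32,-0.03,-0.56,0.1,-0.42,-0.035,-0.56,0.14,-0.5,-0.04,-0.56,0.172]'
python3 - <<'E'
from go import *
print(r.observe()["eef_pos"],d(C(0,0,.145),CW-np.pi/2))
E
```

```text
clock: 15.3
eef_pos: [0.5984, 0.1872, 0.1677]
tcp_rot: [0.803, 0.596, -0.001, 0.0]
ft_force: [0.5, 0.4, -1.9]
grip_width: 0.0662
grip_force: 25.0
[0.5984413  0.18715968 0.16773778] [-0.563, 0.163, 0.092, -0.003]
```

```bash
python3 -m jog '[-0.06,0.02,0,0,-0.13,0.04,0,0,-0.2,0.06,0,0,-0.28,0.08,0,0,-0.36,0.1,0,0,-0.43,0.13,0.02,0,-0.49,0.15,0.05,0,-0.54,0.16,0.08,0,-0.563,0.163,0.092,0,-0.563,0.163,0.092,-0.003]'
python3 - <<'E'
from go import *
import cv2
t=r.snapshot("top");s=r.snapshot("side")
def c(im,x,y,w,h,f): return cv2.convertScaleAbs(cv2.resize(im[y:y+h,x:x+w,::-1],(w*f,h*f),interpolation=cv2.INTER_CUBIC),alpha=1.5)
cv2.imwrite("pics/p3.png",np.hstack([c(t,245,200,100,90,4),c(s,270,170,90,90,4)]))
print(r.observe()["eef_pos"],d(C(0,0,.145),CW-np.pi/2))
E
```

```text
clock: 16.55
eef_pos: [0.5974, 0.0434, 0.1445]
tcp_rot: [0.799, 0.601, -0.0, -0.0]
ft_force: [0.4, -0.1, -1.4]
grip_width: 0.0658
grip_force: 25.0
[0.59784864 0.04446216 0.14499035] [-0.016, -0.001, -0.0, 0.004]
```

View pics/p3.png

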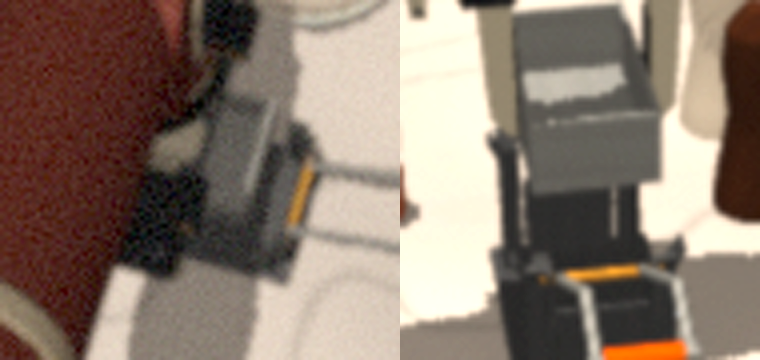

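Run:
```python
from fit import *
from go import C,CW
A=np.array
o=r.observe()["eef_pos"];print(o)
# order TL(-x,+y local),TR(+x,+y),BR,BL with yaw=CW-pi : local x toward hinge end
s=A([(327,171.3),(334.3,198.3),(303,201.3),(298.8,173.8)])
p,e=fitrect(None,s,(o[0],o[1],CW-np.pi,.155));print(p,p[2]+np.pi-CW,e)
q=lambda z:least_squares(lambda v:(proj("side",rect(v[0],v[1],CW-np.pi,z))-s).ravel(),o[:2]).x
for z in(.152,.155,.158):print(z,q(z)-o[:2])
```

```text
[0.5978 0.0445 0.145 ]
[ 0.6319  0.1161 -1.892   0.1142] -0.03333172974820031 [ 0.3309  0.3662  0.0263  0.1044  0.0816 -0.476  -0.4747  0.0093]
0.152 [0.0072 0.0108]
0.155 [0.0051 0.006 ]
0.158 [0.003  0.0012]
```

Run:
```python
from fit import *
from go import *
X=tri((310,236.2),(318.6,199.8));print(X)
def inC(X):
    c,s=np.cos(CW),np.sin(CW);return (X[0]-CX)*c+(X[1]-CY)*s,-(X[0]-CX)*s+(X[1]-CY)*c
o=r.observe()["eef_pos"]
print(inC(X[0]),inC(o))
for n,u,v in(("side",320.8,238),("top",320.3,248.3)):print(n,inC(onz(n,u,v,.08)))
print("nearmid z.156",[inC(onz(n,u,v,.156)) for n,u,v in(("side",318.6,199.8),("top",310,236.2))])
```

```text
(array([ 0.5869, -0.0053,  0.1558]), np.float64(1.2033250192214695), np.float64(1.3924600477071307))
(np.float64(-0.04675973912421818), np.float64(-0.0036828062490354713)) (np.float64(0.004057744667874947), np.float64(-0.00010064575223434047))
side (np.float64(-0.06990871080183829), np.float64(-0.0003020195474213519))
top (np.float64(-0.07161365024019554), np.float64(-0.00042857035021374307))
nearmid z.156 [(np.float64(-0.04800451077223332), np.float64(-0.000843671025650812)), (np.float64(-0.04673001885533283), np.float64(-0.006439206798585966))]
```

```bash
python3 -m jog '[-0.01,0,0,0,-0.02,0,0,0,-0.03,0,0,0,-0.04,0,0,0,-0.04,0,0,0.004,-0.04,0,0,0.004,-0.04,0,0.02,0.004,-0.04,0,0.04,0.004,-0.04,0,0.04,0.004,-0.04,0,0.04,0.004]'
cat > wf.py <<'E'
from go import *
import cv2
def draw(im,n,x,y,yaw,z,h,off,f,col,L=.12,W=.066):
    from fit import rect
    for zz in(z,z+h):
        q=(proj(n,rect(x,y,yaw,zz,L,W))-off+.5)*f-.5
        cv2.polylines(im,[np.round(q).astype(np.int32)],True,col,1)
def crop(im,x,y,w,h,f): return np.ascontiguousarray(cv2.convertScaleAbs(cv2.resize(im[y:y+h,x:x+w,::-1],(w*f,h*f),interpolation=cv2.INTER_CUBIC),alpha=1.5))
def inC(X):
    c,s=np.cos(CW),np.sin(CW);return np.array([(X[0]-CX)*c+(X[1]-CY)*s,-(X[0]-CX)*s+(X[1]-CY)*c])
E
python3 - <<'E'
from wf import *
o=r.observe()["eef_pos"];u=inC(o);print(o,u)
t=r.snapshot("top");s=r.snapshot("side")
a=crop(t,270,205,60,85,7);b=crop(s,290,170,54,85,7)
X=C(u[0]+.006,u[1],0)
draw(a,"top",X[0],X[1],CW,o[2]-.029,.04,(270,205),7,(0,255,0));draw(b,"side",X[0],X[1],CW,o[2]-.029,.04,(290,170),7,(0,255,0))
for im,n,off in((a,"top",(270,205)),(b,"side",(290,170))):
    draw(im,n,CX,CY,CW,0,.006,off,7,(0,0,255),.15,.09)
cv2.imwrite("pics/p4.png",np.hstack([a,b]))
E
```

```text
clock: 17.9
eef_pos: [0.5949, 0.0339, 0.1349]
tcp_rot: [0.802, 0.597, -0.0, 0.0]
ft_force: [-0.4, -0.4, -1.9]
grip_width: 0.066
grip_force: 25.0
[0.59493681 0.03386205 0.13487129] [-0.00693288 -0.00031841]
```

View pics/p4.png

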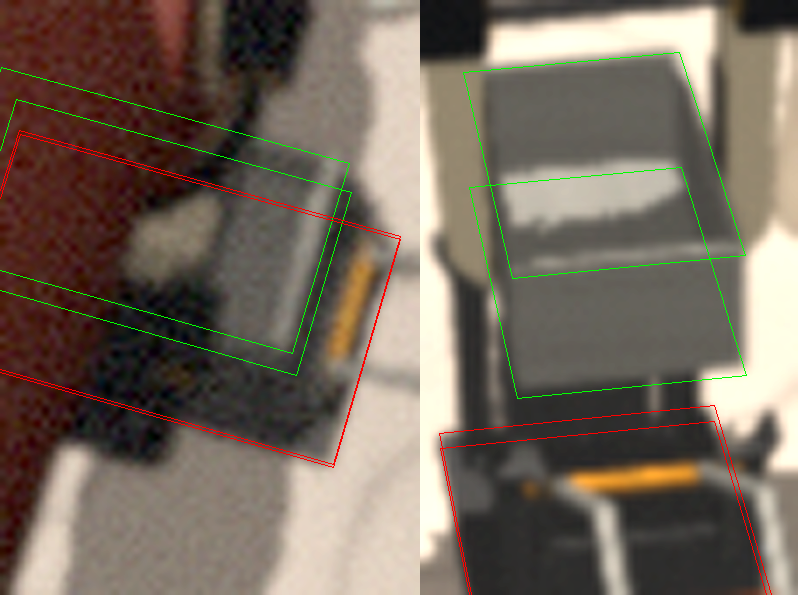

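Run:
```python
import cv2,numpy as np
a=cv2.imread("pics/side0.png");b=cv2.imread("pics/s2.png")
for nm,(x,y,w,h) in dict(tin=(250,180,45,24),jar=(250,198,24,30),tray=(183,190,42,36)).items():
    m=cv2.matchTemplate(b[y-15:y+h+15,x-15:x+w+15],a[y:y+h,x:x+w],cv2.TM_CCOEFF_NORMED);_,v,_,l=cv2.minMaxLoc(m);print(nm,v,l[0]-15,l[1]-15)
cv2.imwrite("pics/s2c.png",cv2.resize(b[100:250,170:370],None,fx=4,fy=4))
```

```text
tin 0.8263778686523438 0 -1
jar 0.7054673433303833 0 0
tray 0.999259352684021 0 0
```

View pics/s2c.png

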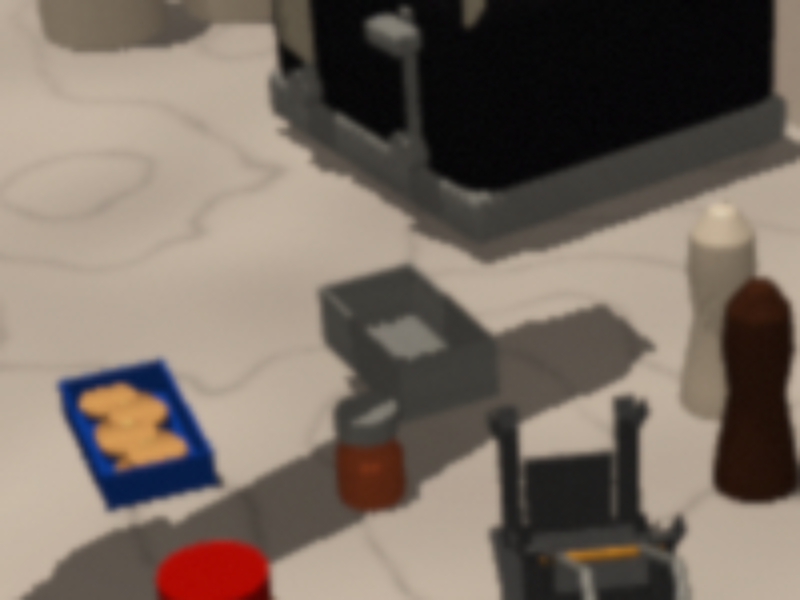

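Run:
```python
from fit import *
A=np.array
S={"tin":(A([(40,52),(235,40),(240,143),(45,158)])/4+[150,220],A([(163,332),(270,430),(150,460),(50,362)])/5+[240,100],(.62,.3,-1.57),.04),
"tray":(A([(80,67),(277,70),(268,173),(72,168)])/4+[145,285],A([(178,50),(243,163),(110,195),(50,78)])/5+[175,180],(.46,.28,-1.57),.024),
"lid":(A([(90,102),(270,60),(297,160),(117,205)])/4+[365,310],A([(153,50),(313,217),(182,290),(27,120)])/4+[215,340],(.4,-.25,-1.4),.005)}
S["tin"][1][:]+=-.3  # crop pixel centre
for k,(t,s,x0,z) in S.items():
    for n,q in(("top",t),("side",s)):
        f=lambda v:(proj(n,rect(v[0],v[1],v[2],z,v[3],v[4]))-q).ravel()
        o=least_squares(f,(*x0,.12,.066));print(k,n,o.x,np.abs(o.fun).max())
```

```text
tin top [ 0.5982  0.3171 -1.5003  0.1244  0.0683] 0.5889364660059471
tin side [ 0.6008  0.32   -1.4943  0.1191  0.0637] 0.4945744788051911
tray top [ 0.4215  0.3037 -1.5994  0.1237  0.0632] 0.23489298548457782
tray side [ 0.422   0.3043 -1.5924  0.1174  0.0637] 0.1206395451998219
lid top [ 0.3486 -0.2581 -1.3485  0.1163  0.0636] 0.17586546196002928
lid side [ 0.3496 -0.2598 -1.34    0.1184  0.0628] 0.7976552513870274
```

```bash
python3 -m jog '[0.004,0,0.01,0,0.004,0,0.02,0,0.004,0,0.03,0,0.004,0,0.04,0,0.004,0,0.06,0,0.004,0,0.08,0,0.004,0,0.1,0,0.004,0,0.12,0,0.004,0,0.13,0,0.004,0,0.13,0]' - 15;  python3 - <<'E'
from wf import *
o=r.observe();print(o["eef_pos"],inC(o["eef_pos"]),o["ft_force"],o["ft_torque"])
E
```

```text
clock: 19.25
eef_pos: [0.595, 0.0347, 0.1022]
tcp_rot: [0.802, 0.597, -0.0, -0.0]
ft_force: [0.6, -0.1, -1.2]
grip_width: 0.0657
grip_force: 15.0
[0.59496036 0.03474285 0.10216511] [-6.08163696e-03 -9.08984494e-05] [ 0.6356879  -0.06930358 -1.16154331] [-0.15568184  0.13898327 -0.01194261]
```

```bash
python3 -m jog '[0,0,0.03,0,0,0,0.06,0,0,0,0.09,0,0,0,0.12,0,0,0,0.15,0,0,0,0.18,0,0,0,0.21,0,0,0,0.235,0,0,0,0.25,0,0,0,0.255,0]';  python3 - <<'E'
from wf import *
o=r.observe();print(o["eef_pos"],inC(o["eef_pos"]),o["ft_force"],o["ft_torque"])
E
```

```text
clock: 20.5
eef_pos: [0.5951, 0.0347, 0.0385]
tcp_rot: [0.802, 0.597, -0.0, -0.0]
ft_force: [-0.3, -2.1, -0.6]
grip_width: 0.0664
grip_force: 15.0
[0.59506086 0.03470264 0.03847937] [-0.00609166 -0.00019868] [-0.33639133 -2.11241522 -0.59833346] [-0.41793747  0.2057052  -0.05160311]
```

```bash
python3 -m jog '[0,0,0.004,0,0,0,0.008,0,0,0,0.012,0,0,0,0.016,0,0,0,0.016,0,0,0,0.016,0,0,0,0.016,0,0,0,0.016,0,0,0,0.016,0,0,0,0.016,0]'; python3 -m jog '[0,0,0,0,0,0,0,0,0,0,0,0,0,0,0,0,0,0,-0.05,0,0,0,-0.15,0,0,0,-0.3,0,0,0,-0.45,0,0,0,-0.6,0,0,0,-0.7,0]' 1;  python3 - <<'E'
from wf import *
t=r.snapshot("top");s=r.snapshot("side");cv2.imwrite("pics/t5.png",t[:,:,::-1]);cv2.imwrite("pics/s5.png",s[:,:,::-1])
# pot knob: yellow blob
for n,im in(("top",t),("side",s)):
    h=cv2.cvtColor(im,cv2.COLOR_RGB2HSV);m=cv2.inRange(h,(18,150,60),(30,255,255))
    k,l,st,ce=cv2.connectedComponentsWithStats(m);i=[j for j in range(1,k) if st[j,4]>25];print(n,[(st[j].tolist(),ce[j].round(1).tolist()) for j in i])
print(d((.589,-.339,.22)),d((.589,-.339,.22),.0))
E
```

```text
clock: 21.75
eef_pos: [0.5954, 0.0346, 0.035]
tcp_rot: [0.802, 0.597, 0.0, 0.0]
ft_force: [-1.8, -3.0, 5.4]
grip_width: 0.0654
grip_force: 15.0
clock: 23.0
eef_pos: [0.5958, 0.0347, 0.2128]
tcp_rot: [0.802, 0.597, 0.002, 0.001]
ft_force: [0.4, 0.8, -0.1]
grip_width: 0.0929
grip_force: 0.0
top [([435, 242, 12, 11, 107], [440.7, 247.1])]
side [([279, 121, 41, 7, 116], [297.9, 123.6]), ([398, 353, 19, 17, 253], [407.0, 361.5])]
[-1.441, 0.397, -0.026, 0.0] [-1.441, 0.397, -0.026, -0.139]
```

```bash
python3 -m jog '[-0.05,0.01,0,-0.06,-0.13,0.03,0,-0.14,-0.22,0.06,0,-0.22,-0.32,0.09,0,-0.3,-0.42,0.11,0,-0.38,-0.52,0.14,0,-0.46,-0.62,0.17,0,-0.54,-0.72,0.2,0,-0.62,-0.82,0.225,0,-0.7,-0.9,0.247,0,-0.75]' 0.35 15;  python3 - <<'E'
from wf import *
print(onz("top",440.7,247.1,.019),onz("side",407.3,362.5,.019),onz("top",442,246.8,.033),onz("side",407.8,355.5,.033))
print(d((.588,-.339,.2),CW))
E
```

```text
clock: 24.35
eef_pos: [0.5889, -0.1997, 0.2085]
tcp_rot: [0.143, 0.99, 0.0, -0.001]
ft_force: [0.7, -0.5, 0.0]
grip_width: 0.0326
grip_force: 0.0
[ 0.58915624 -0.33728205  0.019     ] [ 0.58734912 -0.34382179  0.019     ] [ 0.58704877 -0.33686746  0.033     ] [ 0.58856548 -0.34182308  0.033     ]
[-0.155, -0.535, 0.034, 0.0]
```

```bash
python3 -m jog '[-0.03,-0.1,0,0,-0.06,-0.22,0,0,-0.1,-0.34,0,0,-0.13,-0.46,0,0,-0.155,-0.535,0.04,0,-0.155,-0.535,0.14,0,-0.155,-0.535,0.26,0,-0.155,-0.535,0.38,0,-0.155,-0.535,0.46,0,-0.155,-0.535,0.5,0]';  python3 - <<'E'
from wf import *
s=r.snapshot("side");cv2.imwrite("pics/k.png",np.hstack([crop(s,360,310,100,100,4),crop(r.snapshot("top"),395,200,100,100,4)]))
print(d((.588,-.3395,.041),CW))
E
```

```text
clock: 25.6
eef_pos: [0.5878, -0.3363, 0.0821]
tcp_rot: [0.144, 0.99, 0.001, -0.002]
ft_force: [0.7, -0.1, 0.7]
grip_width: 0.0328
grip_force: 0.0
[-0.004, -0.011, 0.168, -0.001]
```

View pics/k.png

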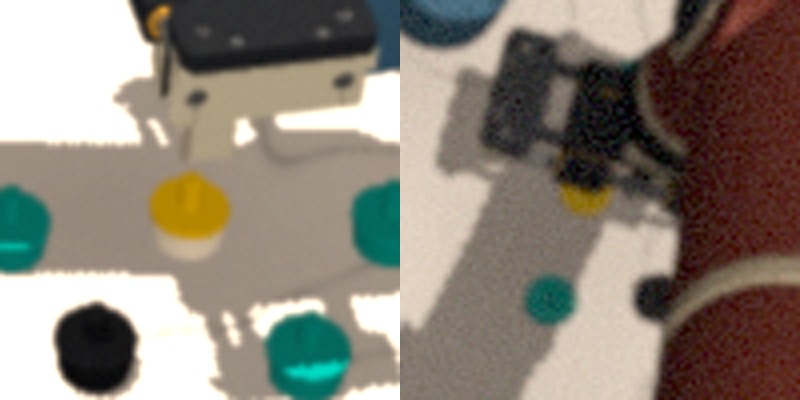

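Run:
```python
from wf import *
o=r.observe()["eef_pos"]
for k in(.016,.034):print(proj("side",o-[.283*k,.959*k,.019]))
print(proj("side",[[.588,-.3395,.033],[.588,-.3395,.018]]),"seen knob top",360+190/4,310+176/4)
print(proj("top",[[.588,-.3395,.018]]))
```

```text
[409.62954363 346.98271269]
[412.66785601 354.95329728]
[[406.76623941 354.69726266]
 [406.23100869 361.09267911]] seen knob top 407.5 354.0
[[441.49197026 247.60964112]]
```

```bash
python3 -m jog '[-0.004,-0.011,0.03,0,-0.004,-0.011,0.07,0,-0.004,-0.011,0.11,0,-0.004,-0.011,0.14,0,-0.004,-0.011,0.16,0,-0.004,-0.011,0.168,0,-0.004,-0.011,0.168,0,-0.004,-0.011,0.168,0,-0.004,-0.011,0.168,0,-0.004,-0.011,0.168,0]'; python3 -m jog '[0,0,0,0,0,0,0,0,0,0,0,0,0,0,0,0,0,0,0,0,0,0,-0.05,0,0,0,-0.15,0,0,0,-0.3,0,0,0,-0.45,0,0,0,-0.6,0]' 0 20;  python3 - <<'E'
from wf import *
print(d(C(0,0,.2),CW))
E
```

```text
clock: 26.95
eef_pos: [0.5891, -0.3406, 0.0429]
tcp_rot: [0.145, 0.989, -0.0, 0.0]
ft_force: [0.2, -0.7, 0.9]
grip_width: 0.0323
grip_force: 0.0
clock: 28.2
eef_pos: [0.589, -0.3406, 0.195]
tcp_rot: [0.145, 0.989, -0.0, 0.001]
ft_force: [-0.5, -0.3, -0.8]
grip_width: 0.009
grip_force: 19.9
[0.407, 1.47, -0.021, -0.001]
```

```bash
python3 -m jog '[0.02,0.06,-0.02,0,0.05,0.16,-0.04,0,0.07,0.26,-0.04,0,0.1,0.36,-0.04,0,0.13,0.46,-0.04,0,0.15,0.56,-0.04,0,0.18,0.66,-0.04,0,0.21,0.76,-0.04,0,0.235,0.85,-0.04,0,0.25,0.9,-0.04,0]'; python3 -m jog '[0.02,0.06,0,0,0.04,0.14,0,0,0.06,0.22,0,0,0.08,0.3,0,0,0.1,0.38,0,0,0.12,0.45,0,0,0.14,0.52,0,0,0.157,0.56,0,0,0.157,0.57,0,0,0.157,0.57,0,0]';  python3 - <<'E'
from wf import *
print(r.observe()["grip_width"],d(C(0,0,.2),CW),d(C(0,0,.054),CW))
E
```

```text
clock: 29.45
eef_pos: [0.5928, -0.1032, 0.2016]
tcp_rot: [0.143, 0.99, 0.001, -0.001]
ft_force: [-0.2, -0.1, -0.6]
grip_width: 0.0092
grip_force: 19.9
clock: 30.7
eef_pos: [0.5968, 0.04, 0.2027]
tcp_rot: [0.145, 0.989, -0.0, 0.0]
ft_force: [-0.5, 0.1, -0.9]
grip_width: 0.0093
grip_force: 19.9
0.009336909295810818 [0.001, 0.002, 0.011, -0.002] [0.002, 0.003, 0.595, -0.002]
```

```bash
python3 -m jog '[0,0,0.05,0,0,0,0.13,0,0,0,0.22,0,0,0,0.31,0,0,0,0.4,0,0,0,0.47,0,0,0,0.53,0,0,0,0.57,0,0,0,0.59,0,0,0,0.595,0]'
python3 - <<'E'
from wf import *
o=r.observe();print(o["eef_pos"],o["ft_force"])
s=r.snapshot("side");cv2.imwrite("pics/k2.png",np.hstack([crop(s,280,170,80,100,5),crop(s,150,150,80,100,5)]))
E
```

```text
clock: 31.95
eef_pos: [0.5969, 0.0407, 0.054]
tcp_rot: [0.145, 0.989, 0.0, 0.0]
ft_force: [0.0, -0.3, 0.1]
grip_width: 0.0091
grip_force: 19.9
[0.59686228 0.04070154 0.05398108] [ 0.01842688 -0.29586147  0.08343628]
```

View pics/k2.png

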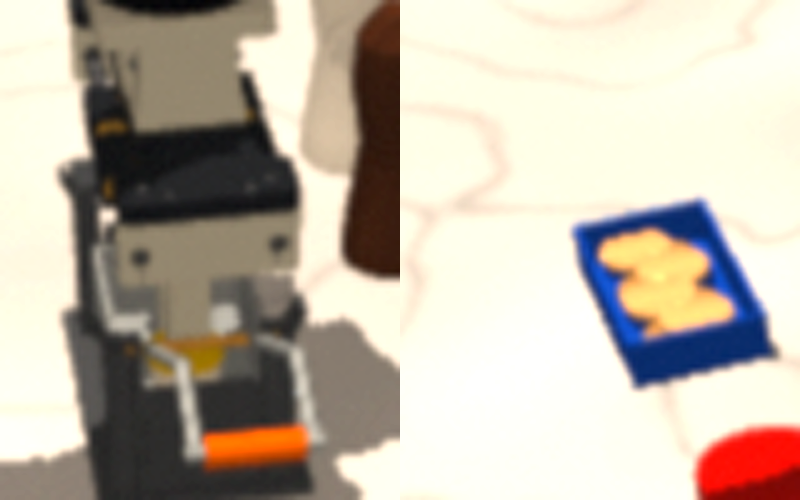

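```bash
python3 -m jog '[0,0,0.003,0,0,0,0.006,0,0,0,0.006,0,0,0,0.006,0,0,0,0.006,0,0,0,0.006,0,0,0,0.006,0,0,0,0.006,0,0,0,0.006,0,0,0,0.006,0]'; python3 -m jog '[0,0,0,0,0,0,0,0,0,0,0,0,0,0,0,0,0,0,0,0,0,0,-0.04,0,0,0,-0.12,0,0,0,-0.24,0,0,0,-0.4,0,0,0,-0.56,0]' 0.25;  python3 - <<'E'
from wf import *
t=r.snapshot("top");s=r.snapshot("side")
cv2.imwrite("pics/t6.png",t[:,:,::-1]);cv2.imwrite("pics/s6.png",s[:,:,::-1])
for n,im in(("top",t),("side",s)):
    h=cv2.cvtColor(im,cv2.COLOR_RGB2HSV);m=cv2.inRange(h,(18,150,40),(30,255,255))
    k,l,st,ce=cv2.connectedComponentsWithStats(m);print(n,[(st[j].tolist(),ce[j].round(1).tolist()) for j in range(1,k) if st[j,4]>15], proj(n,C(0,0,.027)),proj(n,C(0,0,.042)))
a=cv2.imread("pics/side0.png");b=s[:,:,::-1].copy();A2=cv2.imread("pics/top0.png");B2=t[:,:,::-1].copy()
for nm,p,q,(x,y,w,h) in(("tray",a,b,(183,190,42,36)),("lid",a,b,(218,350,78,64)),("lidtop",A2,B2,(385,322,56,42))):
    m=cv2.matchTemplate(q[y-15:y+h+15,x-15:x+w+15],p[y:y+h,x:x+w],cv2.TM_CCOEFF_NORMED);_,v,_,l=cv2.minMaxLoc(m);print(nm,v,l[0]-15,l[1]-15)
print(d((.4216,.304,.2),-1.595+np.pi/2))
E
```

```text
clock: 33.25
eef_pos: [0.5967, 0.0406, 0.0524]
tcp_rot: [0.145, 0.989, -0.0, -0.0]
ft_force: [0.5, 0.0, -0.7]
grip_width: 0.0091
grip_force: 19.9
clock: 34.5
eef_pos: [0.5966, 0.0406, 0.1944]
tcp_rot: [0.145, 0.989, 0.0, 0.0]
ft_force: [0.6, -0.6, 0.5]
grip_width: 0.0232
grip_force: 0.0
top [] [293.80179935 245.0792054 ] [293.35573882 243.85627557]
side [([296, 126, 8, 5, 20], [299.7, 127.8]), ([312, 234, 13, 12, 78], [318.7, 239.1])] [316.41927787 240.27276242] [316.23873884 234.49055662]
tray 0.9998796582221985 0 0
lid 0.999733567237854 0 0
lidtop 0.988746166229248 0 0
[0.984, 0.804, -0.014, 0.623]
```

```bash
python3 -m jog '[0.06,0.05,0,0.06,0.16,0.13,0,0.12,0.26,0.21,0,0.19,0.36,0.29,0,0.26,0.46,0.37,0,0.33,0.56,0.46,0,0.4,0.66,0.54,0,0.47,0.76,0.62,0,0.54,0.86,0.7,0,0.6,0.94,0.77,0,0.623]' 1;  python3 - <<'E'
from wf import *
print(d((.4216,.304,.025),-1.595+np.pi/2))
E
```

```text
clock: 35.85
eef_pos: [0.4252, 0.2935, 0.1922]
tcp_rot: [0.716, 0.698, -0.0, -0.0]
ft_force: [0.4, -0.7, 0.4]
grip_width: 0.0931
grip_force: 0.0
[0.042, -0.015, 0.669, -0.0]
```

```bash
python3 -m jog '[0.02,-0.01,0.05,0,0.042,-0.015,0.13,0,0.042,-0.015,0.22,0,0.042,-0.015,0.32,0,0.042,-0.015,0.42,0,0.042,-0.015,0.52,0,0.042,-0.015,0.6,0,0.042,-0.015,0.65,0,0.042,-0.015,0.672,0,0.042,-0.015,0.672,0]'; python3 -m jog '[0,0,0,0,0,0,0,0,0,0,0,0,0,0,0,0,0,0,0,0,0,0,0,0,0,0,0,0,0,0,0,0,0,0,0,0,0,0,0,0]' 0 25
python3 - <<'E'
from go import *
print(r.observe()["eef_pos"],d(C(0,0,.2),CW-np.pi/2))
E
```

```text
clock: 37.1
eef_pos: [0.4233, 0.3027, 0.0244]
tcp_rot: [0.716, 0.698, -0.0, 0.0]
ft_force: [0.8, -0.1, 0.3]
grip_width: 0.0929
grip_force: 0.0
clock: 38.35
eef_pos: [0.4221, 0.303, 0.0247]
tcp_rot: [0.715, 0.699, -0.001, -0.001]
ft_force: [-2.6, -1.1, 5.3]
grip_width: 0.0661
grip_force: 25.0
[0.42214805 0.30303497 0.02470896] [-1.033, 0.721, -0.702, 0.126]
```

```bash
python3 -m jog '[0,0,-0.08,0,0,0,-0.2,0,0,0,-0.34,0,0,0,-0.48,0,-0.04,0.03,-0.58,0.01,-0.12,0.09,-0.6,0.03,-0.22,0.16,-0.6,0.05,-0.32,0.23,-0.6,0.08,-0.42,0.3,-0.6,0.11,-0.5,0.36,-0.6,0.126]'
python3 - <<'E'
from go import *
print(d(C(-.001,0,.175),CW-np.pi/2))
E
```

```text
clock: 39.6
eef_pos: [0.5111, 0.1742, 0.1741]
tcp_rot: [0.802, 0.597, 0.0, 0.001]
ft_force: [1.1, -0.6, -2.3]
grip_width: 0.0658
grip_force: 25.0
[-0.418, 0.481, -0.003, -0.001]
```

```bash
python3 -m jog '[-0.03,0.03,0,0,-0.08,0.09,0,0,-0.14,0.16,0,0,-0.2,0.23,0,0,-0.26,0.3,0,0,-0.32,0.37,0,0,-0.37,0.43,0,0,-0.405,0.465,0,0,-0.418,0.481,0,0,-0.418,0.481,0,0]'
cat > blue.py <<'E'
from wf import *
from fit import rect
import sys
dz=.0247
o=r.observe()["eef_pos"];u=inC(o);print(o,u)
for n in("top","side"):
    im=r.snapshot(n);h=cv2.cvtColor(im,cv2.COLOR_RGB2HSV);m=cv2.inRange(h,(105,150,25),(128,255,255))
    x0,y0=proj(n,[*o[:2],o[2]]).astype(int);mm=np.zeros_like(m);mm[y0-60:y0+60,x0-60:x0+60]=m[y0-60:y0+60,x0-60:x0+60]
    k,l,st,ce=cv2.connectedComponentsWithStats(mm);i=1+np.argmax(st[1:,4]);p=np.argwhere(l==i)[:,::-1].astype(float)
    dirs=[(1,0),(0,1),(.7,.7),(-.7,.7),(-1,0)]
    for off in(-.004,0,.004,.008):
        X=C(u[0]+off,u[1],0);B=np.vstack([proj(n,rect(X[0],X[1],CW,o[2]-dz+zz)) for zz in(0,.024)])
        print(n,off,[round(float((B@v).max()-(p@v).max()-.5),1) for v in np.array(dirs)],len(p))
E
python3 blue.py
```

```text
clock: 40.85
eef_pos: [0.5955, 0.0418, 0.1743]
tcp_rot: [0.801, 0.598, -0.0, -0.0]
ft_force: [0.2, 0.2, -1.6]
grip_width: 0.0659
grip_force: 25.0
[0.5955 0.0418 0.1743] [0.0008 0.0014]
top -0.004 [4.6, 15.1, 10.4, 35.1, 40.4] 99
top 0 [2.9, 14.7, 8.9, 35.9, 42.2] 99
top 0.004 [1.2, 14.2, 7.4, 36.8, 43.9] 99
top 0.008 [-0.5, 13.7, 5.9, 37.6, 45.6] 99
side -0.004 [1.9, 3.8, 4.0, 3.3, 3.1] 645
side 0 [1.5, 2.7, 3.0, 2.7, 3.3] 645
side 0.004 [1.2, 1.7, 2.1, 2.2, 3.5] 645
side 0.008 [0.9, 0.6, 1.1, 1.6, 3.7] 645
```

```bash
python3 -m jog '[-0.025,0.006,0.02,0,-0.025,0.006,0.07,0,-0.025,0.006,0.12,0,-0.025,0.006,0.17,0,-0.025,0.006,0.21,0,-0.025,0.006,0.23,0,-0.025,0.006,0.25,0,-0.025,0.006,0.27,0,-0.025,0.006,0.29,0,-0.025,0.006,0.31,0]' - 15
python3 - <<'E'
from wf import *
o=r.observe();print(o["eef_pos"],inC(o["eef_pos"]),o["ft_force"],o["ft_torque"],d(C(-.0055,0,.097),CW-np.pi/2))
E
```

```text
clock: 42.2
eef_pos: [0.5954, 0.0351, 0.0967]
tcp_rot: [0.801, 0.598, 0.0, 0.0]
ft_force: [0.3, -0.1, -0.3]
grip_width: 0.0657
grip_force: 15.0
[0.59539498 0.03506185 0.09674732] [-0.00565236 -0.00041706] [ 0.26456666 -0.11403735 -0.3375402 ] [-0.08133718  0.13864798  0.01006696] [0.001, -0.002, -0.001, -0.0]
```

```bash
python3 -m jog '[0,0,0.015,0,0,0,0.03,0,0,0,0.045,0,0,0,0.06,0,0,0,0.075,0,0,0,0.085,0,0,0,0.095,0,0,0,0.1,0,0,0,0.103,0,0,0,0.103,0]'; python3 -m jog '[0,0,0,0,0,0,0,0,0,0,0,0,0,0,0,0,0,0,0,0,0,0,-0.05,0,0,0,-0.15,0,0,0,-0.3,0,0,0,-0.45,0,0,0,-0.55,0]' 1;python3 - <<'E'
from wf import *
t=r.snapshot("top");s=r.snapshot("side")
cv2.imwrite("pics/t7.png",t[:,:,::-1]);cv2.imwrite("pics/s7.png",s[:,:,::-1])
p=cv2.imread("pics/side0.png");q=s[:,:,::-1].copy()
x,y,w,h=218,350,78,64
m=cv2.matchTemplate(q[y-15:y+h+15,x-15:x+w+15],p[y:y+h,x:x+w],cv2.TM_CCOEFF_NORMED);_,v,_,l=cv2.minMaxLoc(m);print(v,l)
print(d((.349,-.259,.2),-1.343+np.pi/2))
E
```

```text
clock: 43.45
eef_pos: [0.5953, 0.035, 0.0712]
tcp_rot: [0.801, 0.598, 0.0, 0.0]
ft_force: [-0.0, -0.1, -1.0]
grip_width: 0.0656
grip_force: 15.0
clock: 44.7
eef_pos: [0.596, 0.0348, 0.2117]
tcp_rot: [0.801, 0.598, 0.001, 0.001]
ft_force: [0.0, 0.0, -0.2]
grip_width: 0.0933
grip_force: 0.0
0.9997270703315735 (15, 15)
[-1.409, -0.619, 0.042, -0.246]
```

```bash
python3 -m jog '[-0.06,-0.03,0,0,-0.15,-0.07,0,-0.02,-0.25,-0.11,0,-0.05,-0.35,-0.15,0,-0.08,-0.45,-0.2,0,-0.12,-0.55,-0.24,0,-0.16,-0.65,-0.28,0,-0.19,-0.75,-0.32,0,-0.22,-0.84,-0.36,0,-0.246,-0.9,-0.39,0,-0.246]' 0.5
python3 - <<'E'
from wf import *
from fit import rect
print(tri((413.75,342.5),(256.3,375)),onz("top",413.75,342.5,.021),onz("side",256.3,375,.021))
s=cv2.imread("pics/s7.png")[:,:,::-1];h=cv2.cvtColor(s,cv2.COLOR_RGB2HSV);m=cv2.inRange(h,(105,150,25),(128,255,255));m[:, :280]=0;m[:,350:]=0;m[:200]=0;m[290:]=0
p=np.argwhere(m>0)[:,::-1].astype(float)
for off in(-.0025,0,.0025):
    X=C(off,0,0);B=np.vstack([proj("side",rect(X[0],X[1],CW,.046+zz)) for zz in(0,.024)])
    print(off,[round(float((B@v).max()-(p@v).max()-.5),1) for v in np.array([(1,0),(0,1),(.7,.7),(-.7,.7),(-1,0),(0,-1)])],len(p))
print(d((.349,-.259,.2),-1.343+np.pi/2))
E
```

```text
clock: 46.05
eef_pos: [0.4352, -0.1542, 0.2076]
tcp_rot: [0.624, 0.782, -0.001, -0.001]
ft_force: [-0.3, 0.1, 0.3]
grip_width: 0.0462
grip_force: 0.0
(array([ 0.3503, -0.2569,  0.0167]), np.float64(0.2949042191662292), np.float64(0.4402733966145685)) [ 0.3497 -0.2559  0.021 ] [ 0.35   -0.2609  0.021 ]
-0.0025 [2.9, 4.9, 6.1, 6.4, 0.3, -0.4] 416
0 [2.7, 4.2, 5.5, 6.0, 0.4, 0.1] 416
0.0025 [2.5, 3.5, 4.9, 5.7, 0.5, 0.7] 416
[-0.332, -0.429, 0.031, -0.002]
```

```bash
python3 -m jog '[-0.06,-0.08,0,0,-0.14,-0.18,0,0,-0.22,-0.28,0,0,-0.29,-0.37,0,0,-0.332,-0.429,0.05,0,-0.332,-0.429,0.14,0,-0.332,-0.429,0.25,0,-0.332,-0.429,0.36,0,-0.332,-0.429,0.45,0,-0.332,-0.429,0.5,0]'
python3 - <<'E'
from wf import *
s=r.snapshot("side");t=r.snapshot("top");cv2.imwrite("pics/l.png",np.hstack([crop(s,205,310,100,110,4),crop(t,360,290,100,110,4)]))
print(d((.3495,-.2585,.028),-1.343+np.pi/2))
E
```

```text
clock: 47.3
eef_pos: [0.3509, -0.2574, 0.0823]
tcp_rot: [0.623, 0.782, -0.0, -0.001]
ft_force: [0.6, -0.4, 0.4]
grip_width: 0.0467
grip_force: 0.0
[-0.003, -0.006, 0.218, -0.001]
```

View pics/l.png

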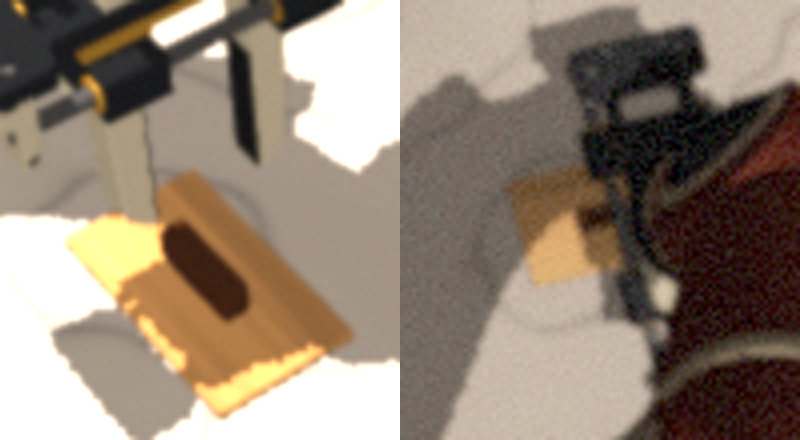

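```bash
python3 -m jog '[-0.003,-0.006,0.04,0,-0.003,-0.006,0.08,0,-0.003,-0.006,0.12,0,-0.003,-0.006,0.16,0,-0.003,-0.006,0.19,0,-0.003,-0.006,0.21,0,-0.003,-0.006,0.218,0,-0.003,-0.006,0.218,0,-0.003,-0.006,0.218,0,-0.003,-0.006,0.218,0]'; python3 -m jog '[0,0,0,0,0,0,0,0,0,0,0,0,0,0,0,0,0,0,0,0,0,0,0,0,0,0,-0.05,0,0,0,-0.15,0,0,0,-0.25,0,0,0,-0.3,0]' 0 25
python3 - <<'E'
from go import *
print(d(C(0,0,.2),CW-np.pi/2))
E
```

```text
clock: 48.65
eef_pos: [0.3509, -0.2591, 0.0294]
tcp_rot: [0.622, 0.783, -0.0, 0.0]
ft_force: [-0.1, 0.0, 0.1]
grip_width: 0.0463
grip_force: 0.0
clock: 49.9
eef_pos: [0.3512, -0.2593, 0.1058]
tcp_rot: [0.622, 0.783, 0.0, 0.001]
ft_force: [-0.4, -0.3, -1.3]
grip_width: 0.0142
grip_force: 25.0
[0.947, 1.227, -0.376, 0.246]
```

```bash
python3 -m jog '[0,0,-0.08,0,0.02,0.02,-0.18,0,0.05,0.07,-0.28,0.02,0.12,0.15,-0.34,0.05,0.2,0.25,-0.36,0.08,0.28,0.35,-0.36,0.12,0.36,0.46,-0.36,0.16,0.44,0.57,-0.36,0.2,0.52,0.68,-0.36,0.23,0.58,0.75,-0.36,0.246]'
python3 - <<'E'
from go import *
print(d(C(0,0,.17),CW-np.pi/2))
E
```

```text
clock: 51.15
eef_pos: [0.5014, -0.0737, 0.1939]
tcp_rot: [0.801, 0.599, -0.0, -0.0]
ft_force: [-0.5, -0.4, -1.1]
grip_width: 0.0137
grip_force: 25.0
[0.547, 0.236, 0.096, 0.0]
```

```bash
python3 -m jog '[0.05,0.02,0,0,0.12,0.05,0,0,0.2,0.08,0,0,0.28,0.12,0,0,0.36,0.155,0,0,0.43,0.185,0.02,0,0.49,0.21,0.05,0,0.53,0.228,0.08,0,0.547,0.236,0.096,0,0.547,0.236,0.096,0]'
python3 - <<'E'
from wf import *
from fit import rect
o=r.observe()["eef_pos"];u=inC(o);print(o,u)
for n in("top","side"):
    im=r.snapshot(n);cv2.imwrite(f"pics/lid_{n}.png",im[:,:,::-1]);h=cv2.cvtColor(im,cv2.COLOR_RGB2HSV);m=cv2.inRange(h,(8,70,60),(22,255,255))
    x0,y0=proj(n,[*o[:2],o[2]-.029]).astype(int);mm=np.zeros_like(m);mm[y0-45:y0+45,x0-45:x0+45]=m[y0-45:y0+45,x0-45:x0+45]
    k,l,st,ce=cv2.connectedComponentsWithStats(mm);i=1+np.argmax(st[1:,4]);p=np.argwhere(l==i)[:,::-1].astype(float);print(st[1:].tolist())
    for off in(-.004,0,.004,.008):
        X=C(u[0]+off,u[1],0);B=np.vstack([proj(n,rect(X[0],X[1],CW,o[2]-.029+zz)) for zz in(0,.005)])
        print(n,off,[round(float((B@v).max()-(p@v).max()-.5),1) for v in np.array([(1,0),(0,1),(.7,.7),(-.7,.7),(-1,0),(0,-1)])],len(p))
E
```

```text
clock: 52.4
eef_pos: [0.5959, 0.0385, 0.1696]
tcp_rot: [0.801, 0.598, -0.001, -0.0]
ft_force: [-0.4, 0.4, -1.5]
grip_width: 0.0136
grip_force: 25.0
[0.5959 0.0385 0.1696] [-0.0022  0.0001]
[[251, 190, 1, 1, 1], [253, 190, 1, 1, 1], [261, 190, 1, 1, 1], [266, 190, 1, 1, 1], [274, 190, 2, 2, 2], [279, 191, 1, 1, 1], [286, 190, 2, 1, 2], [289, 190, 1, 1, 1], [294, 190, 4, 16, 32], [250, 193, 1, 1, 1], [252, 192, 4, 4, 4], [259, 192, 1, 1, 1], [265, 193, 1, 1, 1], [268, 193, 2, 2, 3], [271, 192, 1, 1, 1], [275, 193, 1, 1, 1], [283, 193, 1, 1, 1], [290, 192, 1, 1, 1], [313, 192, 1, 1, 1], [249, 195, 2, 2, 2], [257, 194, 1, 1, 1], [270, 195, 1, 1, 1], [282, 195, 1, 1, 1], [257, 196, 4, 1, 4], [275, 196, 1, 1, 1], [291, 196, 1, 1, 1], [249, 198, 2, 1, 2], [252, 199, 1, 1, 1], [255, 198, 1, 1, 1], [258, 198, 1, 1, 1], [268, 199, 1, 1, 1], [276, 199, 1, 1, 1], [279, 198, 1, 1, 1], [288, 198, 1, 1, 1], [290, 199, 2, 1, 2], [249, 201, 1, 1, 1], [251, 201, 1, 1, 1], [257, 200, 3, 3, 4], [261, 200, 2, 3, 3], [265, 201, 2, 2, 2], [247, 203, 1, 1, 1], [253, 203, 1, 1, 1], [255, 202, 1, 1, 1], [264,
[... 2091 characters left out ...]
.2, 16.9, 33.5, 9.4] 489
top 0.008 [-2.9, 0.3, -1.7, 17.7, 35.1, 9.9] 489
[[357, 150, 1, 1, 1], [297, 153, 1, 2, 2], [335, 152, 2, 2, 2], [319, 155, 2, 2, 3], [297, 158, 1, 1, 1], [350, 169, 10, 10, 33], [296, 179, 41, 32, 739], [311, 178, 8, 5, 30], [350, 180, 2, 26, 27], [350, 207, 1, 2, 2], [270, 211, 2, 15, 20], [349, 211, 1, 4, 4], [303, 214, 27, 26, 472], [349, 221, 1, 2, 2], [351, 223, 1, 1, 1], [353, 224, 2, 1, 2], [356, 225, 1, 1, 1], [359, 225, 1, 1, 1], [334, 236, 2, 2, 3], [305, 239, 2, 1, 2]]
side -0.004 [-0.2, 2.5, 2.3, 1.6, -0.3, 0.2] 739
side 0 [-0.5, 1.4, 1.4, 1.1, -0.1, 1.1] 739
side 0.004 [-0.8, 0.3, 0.4, 0.5, 0.1, 1.9] 739
side 0.008 [-1.2, -0.7, -0.6, -0.1, 0.3, 2.8] 739
```

```bash
python3 -m jog '[0.002,0,0.03,0,0.002,0,0.08,0,0.002,0,0.13,0,0.002,0,0.17,0,0.002,0,0.2,0,0.002,0,0.22,0,0.002,0,0.235,0,0.002,0,0.25,0,0.002,0,0.26,0,0.002,0,0.26,0]' - 12
python3 - <<'E'
from wf import *
o=r.observe();print(o["eef_pos"],inC(o["eef_pos"]),o["ft_force"],o["ft_torque"])
E
```

```text
clock: 53.75
eef_pos: [0.5963, 0.0393, 0.1051]
tcp_rot: [0.801, 0.598, -0.0, -0.0]
ft_force: [0.2, 0.2, -1.3]
grip_width: 0.0137
grip_force: 12.0
[0.59630824 0.03925531 0.1050847 ] [-0.00137219 -0.00010206] [ 0.19641782  0.20845929 -1.27158668] [-0.07888928  0.07588174  0.00033663]
```

```bash
python3 -m jog '[0,0,0.005,0,0,0,0.01,0,0,0,0.015,0,0,0,0.02,0,0,0,0.023,0,0,0,0.026,0,0,0,0.026,0,0,0,0.026,0,0,0,0.026,0,0,0,0.026,0]'
python3 - <<'E'
from wf import *
o=r.observe();print(o["eef_pos"],inC(o["eef_pos"]),o["ft_force"],o["ft_torque"])
E
```

```text
clock: 55.0
eef_pos: [0.5964, 0.0392, 0.0993]
tcp_rot: [0.801, 0.598, 0.0, -0.0]
ft_force: [-2.0, 0.1, 5.1]
grip_width: 0.0138
grip_force: 12.0
[0.59637178 0.0392443  0.09927073] [-0.0013647  -0.00016611] [-1.95715503  0.11889962  5.14541122] [-0.02739475  0.57660326 -0.01494399]
```

```bash
python3 -m jog '[0,0,0,0,0,0,0,0,0,0,0,0,0,0,0,0,0,0,-0.03,0,0,0,-0.1,0,0,0,-0.2,0,-0.05,0.01,-0.3,-0.03,-0.12,0.02,-0.4,-0.06,-0.2,0.03,-0.46,-0.1]' 0.35; python3 -m jog '[-0.08,0.02,0,-0.07,-0.16,0.04,0,-0.14,-0.25,0.06,0,-0.21,-0.34,0.08,0,-0.28,-0.43,0.1,0,-0.35,-0.5,0.12,0,-0.42,-0.55,0.14,0,-0.5,-0.59,0.15,0,-0.57,-0.6,0.16,0,-0.63,-0.6,0.16,0,-0.65]';python3 - <<'E'
from wf import *
s=r.snapshot("side");t=r.snapshot("top")
cv2.imwrite("pics/fin.png",np.hstack([crop(s,270,180,80,115,5),crop(t,250,200,80,115,5)]))
print(d((.5376,-.159,.20),CW),d((.5376,-.159,.1314),CW))
E
```

```text
clock: 56.25
eef_pos: [0.5901, -0.0113, 0.2167]
tcp_rot: [0.733, 0.68, 0.001, 0.001]
ft_force: [0.2, 0.8, -0.0]
grip_width: 0.0324
grip_force: 0.0
clock: 57.5
eef_pos: [0.6176, -0.1644, 0.2149]
tcp_rot: [0.144, 0.99, -0.0, 0.001]
ft_force: [0.2, 1.0, 0.1]
grip_width: 0.033
grip_force: 0.0
[0.311, -0.074, 0.058, -0.001] [0.312, -0.074, 0.332, -0.001]
```

View pics/fin.png

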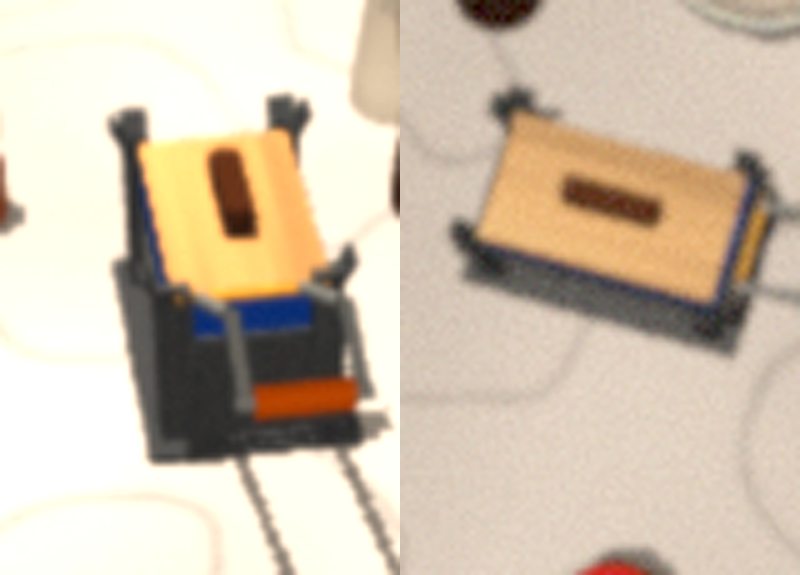

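```bash
python3 -m jog '[0.05,-0.01,0,0,0.12,-0.03,0,0,0.2,-0.05,0,0,0.27,-0.065,0,0,0.312,-0.074,0.03,0,0.312,-0.074,0.1,0,0.312,-0.074,0.18,0,0.312,-0.074,0.26,0,0.312,-0.074,0.31,0,0.312,-0.074,0.332,0]'; python3 -m jog '[0,0,0,0,0,0,0,0,0,0,0,0,0,0,0,0,0,0,0,0,0,0,0,0,0,0,0,0,0,0,0,0,0,0,0,0,0,0,0,0]' 0 15
python3 - <<'E'
from wf import *
o=r.observe();p=o["eef_pos"];u=inC(p);print(u,p,proj("side",p))
R=np.hypot(u[0]+.0715,p[2]-.08);a0=np.arctan2(p[2]-.08,u[0]+.0715);print(R,a0)
b0=(u[0]+.0715,p[2]-.08);R=.1455
for A,B,st in((a0,1.5,b0),(1.5,.22,(R*np.cos(1.5),R*np.sin(1.5)))):
    print([f"0,{(R*np.cos(x)-st[0])/.25:.3f},{-(R*np.sin(x)-st[1])/.25:.3f},0" for x in np.linspace(A,B,11)[1:]])
E
```

```text
clock: 58.85
eef_pos: [0.5373, -0.1588, 0.1304]
tcp_rot: [0.144, 0.99, -0.0, -0.0]
ft_force: [-0.3, -0.0, 0.2]
grip_width: 0.0327
grip_force: 0.0
clock: 60.1
eef_pos: [0.538, -0.1589, 0.1313]
tcp_rot: [0.143, 0.99, 0.0, 0.001]
ft_force: [0.2, 1.4, 5.2]
grip_width: 0.0114
grip_force: 15.0
[-0.20796081 -0.00041933] [ 0.53795456 -0.15892089  0.13125961] [331.69991836 257.49672094]
0.14577070781758902 2.78226440012118
['0,0.032,-0.068,0', '0,0.071,-0.131,0', '0,0.118,-0.189,0', '0,0.172,-0.241,0', '0,0.232,-0.285,0', '0,0.297,-0.321,0', '0,0.366,-0.349,0', '0,0.438,-0.367,0', '0,0.512,-0.376,0', '0,0.587,-0.376,0']
['0,0.074,0.010,0', '0,0.146,0.029,0', '0,0.214,0.058,0', '0,0.279,0.095,0', '0,0.339,0.139,0', '0,0.392,0.192,0', '0,0.438,0.250,0', '0,0.476,0.314,0', '0,0.506,0.382,0', '0,0.527,0.454,0']
```

```bash
python3 -m jog '[0,0.032,-0.068,0,0,0.071,-0.131,0,0,0.118,-0.189,0,0,0.172,-0.241,0,0,0.232,-0.285,0,0,0.297,-0.321,0,0,0.366,-0.349,0,0,0.438,-0.367,0,0,0.512,-0.376,0,0,0.587,-0.376,0]'; python3 -m jog '[0,0.074,0.01,0,0,0.146,0.029,0,0,0.214,0.058,0,0,0.279,0.095,0,0,0.339,0.139,0,0,0.392,0.192,0,0,0.438,0.25,0,0,0.476,0.314,0,0,0.506,0.382,0,0,0.527,0.454,0]'
python3 - <<'E'
from wf import *
o=r.observe();p=o["eef_pos"];u=inC(p);print(u,p,o["ft_force"],np.arctan2(p[2]-.08,u[0]+.0715)-.208)
E
```

```text
clock: 61.35
eef_pos: [0.58, -0.0181, 0.2279]
tcp_rot: [0.144, 0.99, -0.0, 0.002]
ft_force: [-0.4, -2.1, 3.4]
grip_width: 0.0111
grip_force: 15.0
clock: 62.6
eef_pos: [0.6171, 0.108, 0.1099]
tcp_rot: [0.144, 0.99, -0.0, 0.0]
ft_force: [4.7, -1.7, 1.5]
grip_width: 0.0113
grip_force: 15.0
[ 0.07044912 -0.00051114] [0.61709313 0.10800454 0.10986445] [ 4.67151851 -1.71893973  1.51406137] -0.0006358385613437767
```

```bash
python3 -m jog '[0,0,0.004,0,0,0,0.004,0,0,0,0.004,0,0,0,0.004,0,0,0,0.004,0,0,0,0.004,0,0,0,0.004,0,0,0,0.004,0,0,0,0.004,0,0,0,0.004,0]'; python3 -m jog '[0,0,0,0,0,0,0,0,0,0,0,0,0,0,0,0,0,0,-0.04,0,0,0,-0.12,0,0,0,-0.24,0,0,0.05,-0.36,0,0,0.15,-0.45,0,0,0.25,-0.5,0]' 0.4; python3 -m jog '[0,0.1,0,0,0,0.2,0,0,0,0.3,0,0,0,0.4,0,0,0,0.5,0,0,0,0.6,0,0,0,0.65,0,0,0,0.65,0,0,0,0.65,0,0,0,0.65,0]'
python3 - <<'E'
from wf import *
from fit import rect
t=r.snapshot("top");s=r.snapshot("side");cv2.imwrite("pics/e_t.png",t[:,:,::-1]);cv2.imwrite("pics/e_s.png",s[:,:,::-1])
P_=[]
for n,im in(("top",t),("side",s)):
    h=cv2.cvtColor(im,cv2.COLOR_RGB2HSV);m=cv2.inRange(h,(4,200,90),(13,255,255));m[:,:255]=0;m[:,340:]=0;m[:190]=0;m[300:]=0
    k,l,st,ce=cv2.connectedComponentsWithStats(m);i=1+np.argmax(st[1:,4]);print(n,st[i],ce[i],proj(n,C(.0705,0,.110)));P_.append(ce[i])
X=tri(*P_);u=inC(X[0]);print(X,u,"bail",np.arctan2(X[0][2]-.08,u[0]+.0715)-.208)
o=cv2.imread("pics/side0.png")
for nm,(x,y,w,h_) in dict(jam=(205,235,42,50),spice=(250,198,24,30),bowl=(368,215,68,48),mug=(422,268,54,58),pep=(345,168,28,58)).items():
    m=cv2.matchTemplate(s[y-12:y+h_+12,x-12:x+w+12,::-1].copy(),o[y:y+h_,x:x+w],cv2.TM_CCOEFF_NORMED);_,v,_,l=cv2.minMaxLoc(m);print(nm,round(v,3),l[0]-12,l[1]-12)
E
```

```text
clock: 63.85
eef_pos: [0.6171, 0.1082, 0.109]
tcp_rot: [0.144, 0.99, 0.0, 0.0]
ft_force: [6.1, -0.6, 0.1]
grip_width: 0.0115
grip_force: 15.0
clock: 65.1
eef_pos: [0.6351, 0.1685, 0.238]
tcp_rot: [0.144, 0.99, 0.001, 0.002]
ft_force: [0.2, 0.4, -0.5]
grip_width: 0.0372
grip_force: 0.0
top [260 224   6  12  20] [262.55 229.  ] [263.0075 230.0043]
side [255 213  11  10  63] [259.4921 217.0159] [310.8535 190.5452]
(array([0.5637, 0.1224, 0.075 ]), np.float64(25.76025528278227), np.float64(28.907669729021194)) [0.0691 0.0547] bail -0.2436938773228912
jam 0.846 0 0
spice 0.882 0 0
bowl 1.0 0 0
mug 1.0 0 0
pep 0.948 0 0$: bad value
```

Run:
```python
from wf import *
P_=[]
for n in("top","side"):
    im=cv2.imread(f"pics/e_{n[0]}.png");h=cv2.cvtColor(im,cv2.COLOR_BGR2HSV);m=cv2.inRange(h,(4,200,70),(13,255,255));x0=255 if n=="top" else 285
    m[:,:x0]=0;m[:,340:]=0;m[:175]=0;m[300:]=0
    k,l,st,ce=cv2.connectedComponentsWithStats(m);j=[q for q in range(1,k) if st[q,4]>8];print(n,[(st[q].tolist(),ce[q].round(1).tolist()) for q in j],proj(n,C(.0705,0,.110)))
im=cv2.imread("pics/e_s.png");print(im[186:196,306:318:3].tolist()[::3]);print(r.observe()["eef_pos"])
```

```text
top [([260, 224, 6, 12, 24], [262.7, 229.3])] [263.00748494 230.004321  ]
side [([303, 188, 16, 4, 49], [310.2, 189.3])] [310.85352849 190.54521509]
[[[140, 158, 177], [138, 154, 173], [111, 131, 157], [92, 114, 147]], [[0, 41, 112], [4, 43, 114], [2, 43, 113], [0, 40, 111]], [[65, 86, 127], [76, 98, 134], [99, 119, 148], [130, 148, 169]], [[156, 173, 189], [151, 168, 183], [151, 168, 183], [145, 161, 176]]]
[0.6349713  0.17234008 0.23764127]
```

```bash
python3 -c "
from rig import r
print(r.sign_off())"
```

```text
the job is handed in; nothing more can be done
None
```

I packed the carrier and handed the job in: the tin with the one pot present (yellow), then the tray and lid, seated by my measurements. The bail measured shut (within about 0.03 rad), the five bystanders I checked had not moved (the salt mill I did not check), and no verdict came back.

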